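Pin the swing clamp on the sine plate and prove it with a pull

TASK

Swing the clamp arm on the tilted sine plate in over the workpiece until its hole lines up with the holes of the fork, then take the T-handled locking pin from the stand and push it fully home through fork and arm. Then prove the lock: pull the arm's ball knob back towards open with about 15 N, keep that pull on for a full second, and let go, leaving the pin in. Leave all the other things where they stand.

Things in the scene. Friction and masses are not known exactly. Their poses are not given: they have to be found in the camera images.
- sine_plate: the whole fixture, fixed to the table: a plain steel sine plate 235 x 200 mm, its top tilted 30 degrees on rollers and a gauge-block stack, carrying an aluminium workpiece, a clamp arm and a fork. Origin at the centre of the base's underside, z up. The top rises towards +x; its outward normal leans 30 degrees from vertical towards -x. Under 215 mm tall in all
- fork_hole (a point): centre of the fork's 13.5 mm hole at the top face of its upper cheek, where the pin's collar comes to rest. z: hole axis, out along the tilted top's normal; x: up the slope; y: across. Two 10 mm cheeks with a 14 mm gap for the arm: the stack is 34 mm deep, 24 mm free below. Cheeks reach 17 mm to each side in y and to -x; a pillar at +x. Nothing of the fork rises above this point
- clamp_pivot (a point): the clamp arm's pivot axis at mid-thickness of the arm; axes as for fork_hole, 130 mm from the fork's hole axis towards -y, 17 mm lower along z
- clamp_arm (a joint): angle of the clamp arm about its pivot (axis: z of clamp_pivot), rad. 0 when its hole is exactly in line with the fork's holes (the arm then lies along +y), growing as it opens downhill towards -x; it can overrun to -0.1. It stays where it is left; about 1 to 3 N at the knob swings it. Pinned, it has about 0.03 rad of play; the pin carries 1.6 times the pull at the knob
- clamp_hole (a point): centre of the 14 mm hole in the clamp arm, at the arm's top face, 130 mm from the pivot axis. The arm is dark steel, 12 mm thick, 26 to 32 mm wide, and narrows to 14 mm beyond the hole; its axes turn with it
- clamp_knob (a point): centre of the black ball knob, 28 mm across, at the far end of the clamp arm, 205 mm from the pivot axis, on a 10 mm stem along the normal; the ball's centre is 35 mm above the arm's top face and 24 mm above the plane of the fork_hole point
- t_pin: locking pin, the only one with a T-handle. Origin on its axis at the collar's underside, z towards the handle. Steel shank 12 mm wide, 44 mm long, last 9 mm tapered to 5 mm; collar 22 mm wide, 6 thick; neck 12 mm wide; flat-sided black bar 44 (x) x 12 mm (y), 18 to 36 mm above the origin. 0.07 to 0.15 kg. Stands upright in a hole of the stand, collar on the stand's top
- pin_stand: fixed aluminium block 180 (x) x 48 (y) x 52 mm with three upright blind holes 60 mm apart along x, 14.5 mm wide, each holding a pin. Origin at the centre of its underside
- plug_gauge: another pin in the stand, to be left there: a straight ribbed round handle 17 mm wide, 50 mm tall. Origin as for the T-pin
- ball_pin: another pin in the stand, to be left there: a 24 mm ball on top, 36 mm tall. Origin as for the T-pin
- ref_sphere: loose steel post 36 mm wide with a small white ball on top, 180 mm tall, to be left standing. Origin at the centre of its underside
- gauge_block: loose bright steel block 60 x 35 x 20 mm lying on the table, to be left alone. Origin at the centre of its underside
- setup_block: loose dark steel block 75 x 50 x 25 mm lying on the table, to be left alone. Origin at the centre of its underside
- driver: loose screwdriver 170 mm long lying on the table in front of the sine plate, under 30 mm tall, to be left alone
Mind the look-alikes: they are no part of the job. Leave any brown, red or yellow look-alike of the t_pin alone.

How it is judged (in metres and radians):
On the way, in this order (a step that is already met when the one before it is completed fails the run):
1. the arm is swung in with its hole in line with the fork's (within 0.05 rad) (value of joint clamp_arm between -0.05 and 0.05 rad), for 0.1 s.
2. the T-handled pin is fully home through fork and arm, collar on the fork within 4 mm (distance between t_pin and fork_hole below 0.005 m and z of t_pin in the frame of fork_hole below 0.004 m and angle between the z axis of t_pin and the z axis of fork_hole, either way round below 0.12 rad), for 0.2 s.
3. the arm is pulled towards open by the fingers with about 15 N at the knob (roughly 10 to 21 N, which is 12 to 33 N on the pin) for 0.9 s, and does not give way (contact force between the fingers and clamp_arm above 5 N and contact force between t_pin and clamp_arm between 12 and 33 N and value of joint clamp_arm between 0 and 0.06 rad), for 0.9 s.
At the end, for the whole second after the job is handed in: the T-handled pin rests fully home (collar within 4 mm of the fork's top, axis within 5 mm and 0.12 rad of the hole's) through fork and arm, the arm is in line within 0.05 rad, everything is at rest and released, and the other things stand where they stood (all of step 1 and all of step 2 and linear speed of t_pin below 0.02 m/s); the robot touches nothing.
It fails at once if the pinned arm is wrenched by the fingers: more than 45 N on the pin (some 30 N at the knob) (contact force between t_pin and clamp_arm above 45 N and contact force between the fingers and clamp_arm above 1 N).
It fails at once if another pin of the stand is pulled or moved more than 30 mm (distance of any of plug_gauge, ball_pin from where it was at the start of the episode above 0.03 m).
It fails at once if the ball post is tipped or shoved more than 40 mm (angle between ref_sphere's own z axis and vertical above 0.3 rad or distance of ref_sphere from where it was at the start of the episode above 0.04 m).
It fails at once if a block or the screwdriver is shoved more than 40 mm (distance of any of gauge_block, setup_block, driver from where it was at the start of the episode above 0.04 m).
It also fails if it takes over 72 s, if anything falls off the work surface, if the arm or the gripper's body presses on something with over 40 N, if the wrist force passes 120 N, or if a joint passes its speed limit or range.

ROBOT

A 6-joint arm with a two-finger parallel gripper is mounted at the origin on the work surface. World frame = base frame: x ahead of the robot, y to its left, z up, the work surface at z = 0. Lengths are in m, angles in degrees, forces in N, time in s.
With the tool pointing down it reaches from about 0.4 to 0.825 m from the base axis. Payload 7 kg.
Tool frame: the origin (TCP) lies between the finger pads; the fingertips stand 19 mm ahead of it and the grasp point (between the pads) is the TCP (r.finger_overhang is the distance from the TCP to the fingertips, in m); z points along the fingers, y is the direction in which the jaws open and shut (so a half turn about z gives the same grasp; the last joint's range is limited). The gripper opens to 88 mm and grips with 3 to 60 N. Pads are 19 mm wide; open, the fingers measure 130 mm over their backs; the gripper's body (78 mm by 193 mm) begins 47 mm behind the grasp point.
Start: joints at [81.652, 20.546, 0.682, 0, -70.136, -16.507], TCP at [0.284, 0.612, 0.246] pointing down, gripper open.
Joint ranges: [-176.03, 176.03], [-82.01, 121.73], [-58.28, 71.71], [-173.87, 95.51], [-174.79, -0.11], [-173.66, 173.66]. Speed limits (degrees/s): [136.94, 136.94, 172.46, 180, 180, 180].

INTERFACE

Orientations are given as [roll, pitch, yaw] about the fixed x, y, z axes, in that order (R = Rz(yaw) Ry(pitch) Rx(roll)).
In Python, from plant import r, optics gives the robot as it stands. The module is installed in compiled form; this text tells all that it offers.
- The arm moves only by the tool step_arm, never from a script. Its argument "increments" is a list of rows, each an object of numbers: "tx", "ty", "tz": the shift along the world's x, y, z in mm; "ax", "ay", "az": the turn, a rotation vector about the world's x, y, z in degrees; "claw": the gripper command: -1 is shut, 1 is fully open, values between are in proportion. In form: [{"tx": .., "ty": .., "tz": .., "ax": .., "ay": .., "az": .., "claw": ..}, ...]. A call has 1 to 12 rows; each row shifts and turns the commanded pose from where the row before left it; what a row does not reach is not made up. A row lasts 1/10 s, in which the tool goes at most 50 mm and 8.59 degrees, less where a joint would pass 70% of its speed; a pose out of reach is approached as far as the arm can. A call with a gripper value outside its range is refused whole. The fingers move at their own pace and stop on an object; "newtons" is the grip in N (left out, the last holds). Time passes only in rows, so rows that do not move let the fingers close. It gives the time, the measured TCP pose, the force and the opening at its end, in the units of the state.
- r.get_state(): the state, without advancing time (a new reading comes with each control period).
- optics.capture(name): name is "side" or "top" or "wrist"; returns a dict with "image" (384x512x3 uint8, blue, green, red), "depth" (384x512 float32, m along the optical axis (not along the pixel's ray), 0 where there is no reading), "fx", "fy", "cx", "cy" (pixels), "distortion" ([k1, k2, p1, p2, k3] as OpenCV has them; the pictures are not rectified), "R" (3x3) and "t" (3): a world point X has camera coordinates R X + t. Camera axes: x right, y down, z forward; pixel columns grow to the right and rows downward; lengths in m; the calibration is good to about 2 mm. A picture is of the moment at which its call begins.
- r.close_job(): hands the job in, once; it reports no verdict.
The state is a dict: "time_s": time; "joints": joint angles; "qd": joint speeds; "joint_torque": joint torques, N m; "tcp_pos": TCP position; "eef_rot": TCP orientation; "contact_force": force on the tool from outside, world axes, zero at the start; "moment": the same for the moment, N m; "gripper_width": finger opening in m.
Only numpy, scipy, OpenCV 4.12 (cv2) and the standard library are available. Lean on these libraries where they do the work, as an engineer would, in place of code of your own. Each camera call takes 0.05 s, during which the arm holds its last target. There are 200 camera calls.

## Working session

There is one attempt and no reset: what is moved stays moved. The work goes in short steps, Python scripts to look and compute and a tool call to move; the robot and the scene stay as the last step left them, time stands still between calls to the robot, and variables do not carry over. Pictures are saved under pics/ and viewed, about 8 in all and at most 12, crops included, and the job is handed in when it is done.

Besides the shell and the picture viewer there is one more tool, called after "Request:" by a JSON object that holds its "name" and its "arguments", one argument or row to a line. step_arm: Moves the arm, as the interface text tells. Its arguments: {"type":"object","properties":{"increments":{"type":"array","items":{"type":"object","properties":{"tx":{"type":"number"},"ty":{"type":"number"},"tz":{"type":"number"},"ax":{"type":"number"},"ay":{"type":"number"},"az":{"type":"number"},"claw":{"type":"number"}}}},"newtons":{"type":"number"}},"required":["increments"]}

```bash
mkdir -p pics; cat > h.py <<'E'
import numpy as np, cv2, pickle
from plant import r, optics
def cap(n,tag):
    c=optics.capture(n); cv2.imwrite(f'pics/{tag}.png',c['image']); pickle.dump(c,open(f'{tag}.pkl','wb')); return c
def load(tag): return pickle.load(open(f'{tag}.pkl','rb'))
def cloud(c):
    h,w=c['depth'].shape; K=np.array([[c['fx'],0,c['cx']],[0,c['fy'],c['cy']],[0,0,1]])
    v,u=np.mgrid[:h,:w]; p=np.stack([u,v],-1).reshape(-1,1,2).astype(np.float64)
    n=cv2.undistortPoints(p,K,np.array(c['distortion'],float)).reshape(h,w,2)
    d=c['depth'].astype(float); X=np.dstack([n[...,0]*d,n[...,1]*d,d])
    W=(X-np.array(c['t']).ravel())@np.array(c['R']); W[d==0]=np.nan; return W
def proj(c,P):
    K=np.array([[c['fx'],0,c['cx']],[0,c['fy'],c['cy']],[0,0,1]])
    return cv2.projectPoints(np.atleast_2d(np.array(P,float)),cv2.Rodrigues(np.array(c['R'],float))[0],np.array(c['t'],float).reshape(3,1),K,np.array(c['distortion'],float))[0].reshape(-1,2)
E
python3 - <<'E'
from h import *
print(r.get_state())
ims=[]
for n in('top','side'):
    c=cap(n,n+'0'); print(n,-np.array(c['R']).T@np.array(c['t']).ravel(),c['fx'],np.array(c['R'])[2])
E
```

```text
{'time_s': 0.0, 'joints': array([ 8.16530685e+01,  2.05900308e+01,  6.35082654e-01, -2.03289082e-02,
       -7.01366359e+01, -1.65082907e+01]), 'qd': array([-0.10714595, -0.02932476,  0.00238053,  0.00479629, -0.08350572,
       -0.0879706 ]), 'joint_torque': array([-3.95219777e-04, -5.82717597e+01,  2.93045783e+01,  6.99737549e+00,
        6.94096714e-03, -1.48094314e-04]), 'tcp_pos': array([0.28353469, 0.61206253, 0.24464781]), 'eef_rot': array([ 1.79906760e+02, -7.70357945e-03, -2.48621386e+01]), 'contact_force': array([-0.11809702, -0.80984895,  0.46641526]), 'moment': array([0.03934524, 0.05699805, 0.02306937]), 'gripper_width': 0.08781740929576255}
top [0.32483381 0.06559388 1.08399915] 393.35900188596173 [ 0.165281   -0.0179081  -0.98608392]
side [0.42237662 1.04374017 0.84738522] 435.3143165053764 [ 0.07095315 -0.8181     -0.57068208]
```

View pics/top0.png

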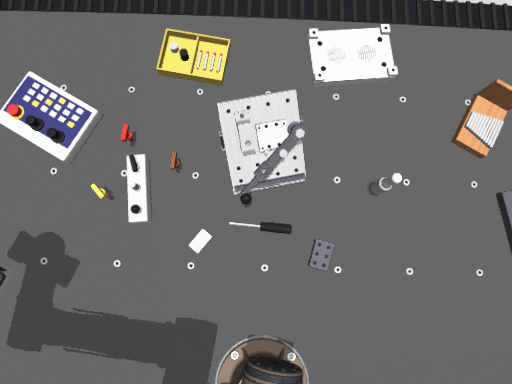

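View pics/side0.png

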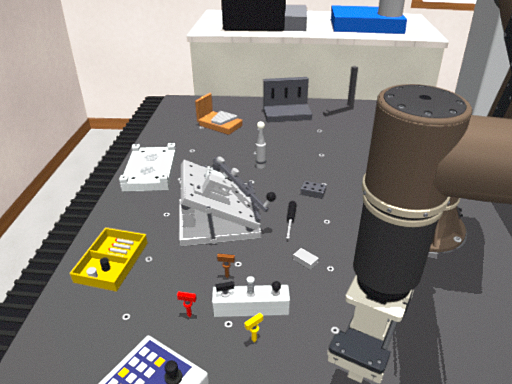

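The top view shows the sine plate at about (262,140), with its arm from the pivot (297,130) to the knob (246,198). The stand is at (137,187), with the T-pin at (133,163). The ball post is at (390,183). In the side view the plate rises towards world +x.

```bash
python3 - <<'E'
from h import *
c=load('top0'); W=cloud(c); s=load('side0'); S=cloud(s)
# plane fit of tilted top
x=W[85:200,210:315].reshape(-1,3); x=x[np.isfinite(x).all(1)]
rng=np.random.default_rng(0);best=0
for _ in range(1500):
    a=x[rng.choice(len(x),3,False)];n=np.cross(a[1]-a[0],a[2]-a[0])
    if np.linalg.norm(n)<1e-8: continue
    n/=np.linalg.norm(n);n*=np.sign(n[2])
    if not .8<n[2]<.93: continue
    k=abs((x-a[0])@n)<.003
    if k.sum()>best:best=k.sum();K=k
p=x[K];m=p.mean(0);n=np.linalg.svd(p-m)[2][2];n*=np.sign(n[2])
print('plane n',n,'tilt',np.degrees(np.arccos(n[2])),'up az',np.degrees(np.arctan2(-n[1],-n[0])),best,m)
yaw=np.arctan2(-n[1],-n[0]);X=np.array([np.cos(yaw)*n[2],np.sin(yaw)*n[2],np.hypot(n[0],n[1])]);Y=np.cross(n,X)
for q in((297,130),(301,133),(283,153),(246,198),(243,135),(240,118),(248,150),(133,163),(137,187),(135,209),(396,178)):
    w=W[q[1],q[0]];print(q,w.round(4),'slope',(((w-m)@np.c_[X,Y,n])*1000).round(1))
# stand
sm=W[145:230,115:160].reshape(-1,3);sm=sm[abs(sm[:,2]-.052)<.006];print('stand',len(sm),cv2.minAreaRect((sm[:,:2]*1000).astype(np.float32)))
A=cv2.resize(c['image'][80:215,205:320],None,fx=4,fy=4,interpolation=cv2.INTER_CUBIC)
B=cv2.resize(s['image'][150:245,170:285],None,fx=3,fy=3,interpolation=cv2.INTER_CUBIC)
C=cv2.resize(s['image'][245:340,205:305],None,fx=3,fy=2.7,interpolation=cv2.INTER_CUBIC)
o=np.zeros((560,800,3),np.uint8);o[:540,:460]=A[:540];o[:285,455:800]=B;o[290:290+256,480:780]=C[:256]
cv2.imwrite('pics/z1.png',o)
E
```

```text
plane n [-0.4857357  -0.11154037  0.86695996] tilt 29.892733223915226 up az 12.93272685605837 3919 [0.63120533 0.02849507 0.11892736]
(297, 130) [ 0.6328 -0.0596  0.1729] slope [ 11.1 -86.2  55.9]
(301, 133) [ 0.6273 -0.0702  0.1675] slope [  1.8 -95.3  55. ]
(283, 153) [ 0.5786 -0.028   0.1565] slope [-36.7 -43.3  64.5]
(246, 198) [0.4675 0.0587 0.1391] slope [-122.4   66.    93.6]
(243, 135) [0.6135 0.0707 0.1792] slope [23.3 45.1 56.2]
(240, 118) [0.6656 0.0796 0.1525] slope [55.8 42.1  6.7]
(248, 150) [0.5987 0.057  0.1008] slope [-31.   35.   -3.1]
(133, 163) [0.5572 0.3531 0.0902] slope [-13.9 333.  -25.1]
(137, 187) [0.4987 0.3445 0.0663] slope [-76.9 337.7 -16.5]
(135, 209) [0.4382 0.3396 0.0875] slope [-118.4  346.4   31.8]
(396, 178) [ 0.5213 -0.2976  0.1762] slope [-127.6 -293.3  139.4]
stand 993 ((500.7066650390625, 351.1960754394531), (180.86204528808594, 50.60466003417969), 6.527637958526611)
```

View pics/z1.png

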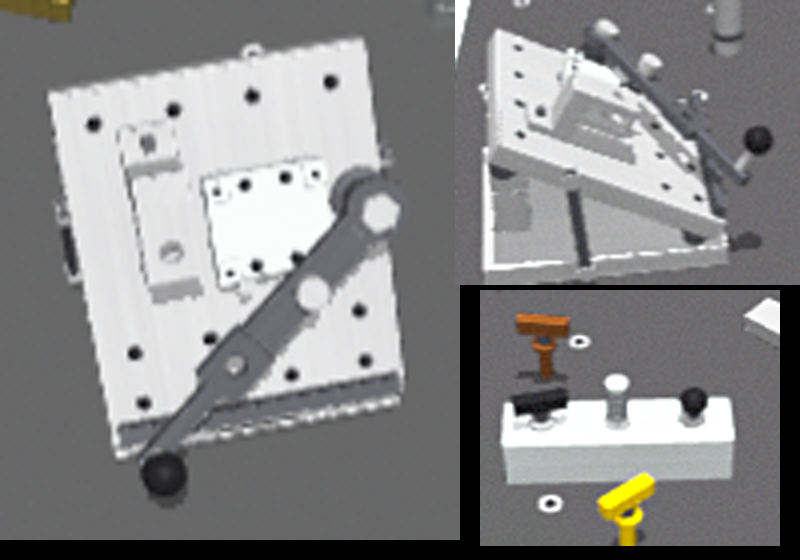

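```bash
cat >> h.py <<'E'
def ray(c,uv):
    K=np.array([[c['fx'],0,c['cx']],[0,c['fy'],c['cy']],[0,0,1]])
    n=cv2.undistortPoints(np.array(uv,float).reshape(-1,1,2),K,np.array(c['distortion'],float)).reshape(-1,2)
    R=np.array(c['R']);o=-R.T@np.array(c['t']).ravel();return o,np.c_[n,np.ones(len(n))]@R
def hit(c,uv,n,d):  # n.x=d
    o,D=ray(c,uv);return o+D*((d-o@n)/(D@n))[:,None]
def frame(yaw):
    t=np.radians(30);y=np.radians(yaw);n=np.array([-np.sin(t)*np.cos(y),-np.sin(t)*np.sin(y),np.cos(t)])
    Y=np.array([-np.sin(y),np.cos(y),0]);return np.c_[np.cross(Y,n),Y,n]
E
python3 - <<'E'
from h import *
from scipy.spatial.transform import Rotation as Ro
c=load('top0');W=cloud(c)
q=lambda a:np.array(a)/4+[205,80]
n=np.array([-0.4857357,-0.11154037,0.86695996]);m=np.array([0.63120533,0.02849507,0.11892736])
P=hit(c,q([(50,93),(363,40),(400,400),(118,455)]),n,n@m)
for i in range(4):
    d=P[(i+1)%4]-P[i];print('edge',np.linalg.norm(d).round(4),np.degrees(np.arctan2(d[1],d[0])).round(1))
print('ctr',P.mean(0))
for yaw in(9,11,13):
    F=frame(yaw);n=F[:,2]
    w=W[141:150,243:254].reshape(-1,3);h=(w@n);h0=np.nanpercentile(h,80)
    hs=np.sort(h[np.isfinite(h)]); 
    pl=np.nanmedian((W[85:200,210:315]@n)) 
    f=hit(c,q([(171,250)]),n,np.median(h[h>np.nanmax(h)-.008]))[0]
    pv=f-.13*F[:,1]-.017*n; pvm=hit(c,q([(380,210)]),n,np.nanmedian((W[131:136,298:303]@n)))[0]
    o,D=ray(c,q([(165,473)]));k=o+D[0]*np.dot((W[198,246]-o),D[0])/(D[0]@D[0]);k+=D[0]/np.linalg.norm(D[0])*.014
    print(yaw,'plate',pl,'fork h',np.median(h[h>np.nanmax(h)-.008]),'f',f.round(4),'pivotpred',((pv-f)@F*1e3).round(1),'pivotmeas in fork',((pvm-f)@F*1e3).round(1),'knob',k.round(4),((k-f)@F*1e3).round(1))
w=W[155:170,126:142].reshape(-1,3);w=w[w[:,2]>.075];print('bar',len(w),w.mean(0),cv2.minAreaRect((w[:,:2]*1000).astype(np.float32)))
E
```

```text
edge 0.1969 -77.6
edge 0.2393 -168.1
edge 0.1933 103.0
edge 0.2414 12.9
ctr [0.61515514 0.01720501 0.1084823 ]
9 plate -0.21288591356401615 fork h -0.15180768306824316 f [0.5978 0.0587 0.1709] pivotpred [   0. -130.  -17.] pivotmeas in fork [   7.7 -129.5   -7.1] knob [0.469  0.0579 0.1252] [-133.1   19.4   24.1]
11 plate -0.2109018828635021 fork h -0.15095036440258314 f [0.5978 0.0587 0.1709] pivotpred [  -0. -130.  -17.] pivotmeas in fork [   3.8 -129.8   -4.8] knob [0.469  0.0579 0.1252] [-132.5   23.8   23.6]
13 plate -0.2088574043169355 fork h -0.14992813230010302 f [0.5978 0.0587 0.1708] pivotpred [   0. -130.  -17.] pivotmeas in fork [-1.000e-01 -1.299e+02 -2.400e+00] knob [0.469  0.0579 0.1252] [-131.6   28.2   23.3]
bar 83 [0.56099503 0.35644918 0.08621686] ((560.7930908203125, 356.994873046875), (41.902950286865234, 12.621207237243652), 18.612895965576172)
```

```bash
cat >> h.py <<'E'
from scipy.spatial.transform import Rotation as Ro
F=frame(12.9); X,Y,N=F.T
f=np.array([.5978,.0587,.1708])
RK=np.c_[-Y,-X,-N]      # knob grasp: jaws along X
RP=np.c_[X,-Y,-N]       # pin insert: jaws along Y
def go(p,R=None):
    s=r.get_state();R0=Ro.from_euler('xyz',s['eef_rot'],degrees=True)
    d=(np.array(p)-s['tcp_pos'])*1e3; v=np.zeros(3) if R is None else (Ro.from_matrix(R)*R0.inv()).as_rotvec(degrees=True)
    print('t',round(s['time_s'],2),'pos',s['tcp_pos'].round(4),'F',s['contact_force'].round(1),'w',round(s['gripper_width'],4))
    print('d',d.round(1),'rot',v.round(2),'minrows',max(np.linalg.norm(d)/50,np.linalg.norm(v)/8.59).round(1))
E
python3 -c "
from h import *
go(np.array([.469,.0579,.1252])+.11*N,RK)"
```

```text
t 0.1 pos [0.2836 0.6121 0.2447] F [-0.6 -0.5 -0.4] w 0.0875
d [ 131.8 -566.5  -24.3] rot [ 19.61 -24.18 -51.  ] minrows 11.6
```

Request:
{"name": "step_arm", "arguments": {
  "increments": [
    {"tx": 8.2,"ty": -35.4,"tz": 3,"ax": 1.23,"ay": -1.51,"az": -3.19,"claw": 1},
    {"tx": 8.2,"ty": -35.4,"tz": 3,"ax": 1.23,"ay": -1.51,"az": -3.19},
    {"tx": 8.2,"ty": -35.4,"tz": 3,"ax": 1.23,"ay": -1.51,"az": -3.19},
    {"tx": 8.2,"ty": -35.4,"tz": 3,"ax": 1.23,"ay": -1.51,"az": -3.19},
    {"tx": 8.2,"ty": -35.4,"tz": 0,"ax": 1.23,"ay": -1.51,"az": -3.19},
    {"tx": 8.2,"ty": -35.4,"tz": 0,"ax": 1.23,"ay": -1.51,"az": -3.19},
    {"tx": 8.2,"ty": -35.4,"tz": 0,"ax": 1.23,"ay": -1.51,"az": -3.19},
    {"tx": 8.2,"ty": -35.4,"tz": 0,"ax": 1.23,"ay": -1.51,"az": -3.19},
    {"tx": 8.2,"ty": -35.4,"tz": 0,"ax": 1.23,"ay": -1.51,"az": -3.19},
    {"tx": 8.2,"ty": -35.4,"tz": 0,"ax": 1.23,"ay": -1.51,"az": -3.19},
    {"tx": 8.2,"ty": -35.4,"tz": -3,"ax": 1.23,"ay": -1.51,"az": -3.19},
    {"tx": 8.2,"ty": -35.4,"tz": -3,"ax": 1.23,"ay": -1.51,"az": -3.19}
  ]
}}

```text
$.increments[1]: bad value
```

Request:
{"name": "step_arm", "arguments": {
  "increments": [
    {"tx": 8.2,"ty": -35.4,"tz": -3,"ax": 1.23,"ay": -1.51,"az": -3.19},
    {"tx": 8.2,"ty": -35.4,"tz": -6,"ax": 1.23,"ay": -1.51,"az": -3.19},
    {"tx": 8.2,"ty": -35.4,"tz": -6,"ax": 1.23,"ay": -1.51,"az": -3.19},
    {"tx": 8.2,"ty": -35.4,"tz": -10,"ax": 1.23,"ay": -1.51,"az": -3.19},
    {"tx": 0},
    {"tx": 0},
    {"tx": 0}
  ]
}}

```text
$.increments[0]: bad value
```

```bash
python3 -c "
from h import *
go(np.array([.469,.0579,.1252]),RK);c=cap('wrist','w0');print(r.get_state()['joints'].round(1),proj(c,[[.469,.0579,.1252],f,f-.13*Y]))
c=load('w0');print(-np.array(c['R']).T@np.array(c['t']).ravel()-r.get_state()['tcp_pos'])"
```

```text
t 0.1 pos [0.2836 0.6121 0.2447] F [-0.6 -0.5 -0.4] w 0.0875
d [ 185.4 -554.2 -119.5] rot [ 19.61 -24.18 -51.  ] minrows 11.9
[ 81.7  20.6   0.6  -0.  -70.1 -16.5] [[   536.25527565    -67.8182259 ]
 [ -1820.62919903   2913.96733429]
 [-12553.4810152   15428.26249826]]
[ 0.06787606 -0.03097618  0.14049663]
```

View pics/w0.png

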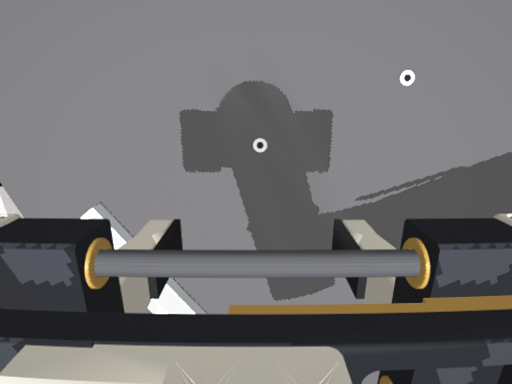

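Every row must carry all its fields, so the move was refused. Picture 4 only showed the start pose.

Request:
{"name": "step_arm", "arguments": {
  "increments": [
    {"tx": 8.2,"ty": -35.4,"tz": 3,"ax": 1.23,"ay": -1.51,"az": -3.19,"claw": 1},
    {"tx": 8.2,"ty": -35.4,"tz": 3,"ax": 1.23,"ay": -1.51,"az": -3.19,"claw": 1},
    {"tx": 8.2,"ty": -35.4,"tz": 3,"ax": 1.23,"ay": -1.51,"az": -3.19,"claw": 1},
    {"tx": 8.2,"ty": -35.4,"tz": 3,"ax": 1.23,"ay": -1.51,"az": -3.19,"claw": 1},
    {"tx": 8.2,"ty": -35.4,"tz": 0,"ax": 1.23,"ay": -1.51,"az": -3.19,"claw": 1},
    {"tx": 8.2,"ty": -35.4,"tz": 0,"ax": 1.23,"ay": -1.51,"az": -3.19,"claw": 1},
    {"tx": 8.2,"ty": -35.4,"tz": 0,"ax": 1.23,"ay": -1.51,"az": -3.19,"claw": 1},
    {"tx": 8.2,"ty": -35.4,"tz": 0,"ax": 1.23,"ay": -1.51,"az": -3.19,"claw": 1},
    {"tx": 8.2,"ty": -35.4,"tz": 0,"ax": 1.23,"ay": -1.51,"az": -3.19,"claw": 1},
    {"tx": 8.2,"ty": -35.4,"tz": 0,"ax": 1.23,"ay": -1.51,"az": -3.19,"claw": 1},
    {"tx": 8.2,"ty": -35.4,"tz": -3,"ax": 1.23,"ay": -1.51,"az": -3.19,"claw": 1},
    {"tx": 8.2,"ty": -35.4,"tz": -3,"ax": 1.23,"ay": -1.51,"az": -3.19,"claw": 1}
  ]
}}

```text
time_s: 1.35
tcp_pos: [0.382, 0.1862, 0.2515]
eef_rot: [-157.1, -2.5, -64.3]
contact_force: [0.7, -0.3, -0.4]
gripper_width: 0.0879
```

Request:
{"name": "step_arm", "arguments": {
  "increments": [
    {"tx": 8.2,"ty": -35.4,"tz": -3,"ax": 1.23,"ay": -1.51,"az": -3.19,"claw": 1},
    {"tx": 8.2,"ty": -35.4,"tz": -6,"ax": 1.23,"ay": -1.51,"az": -3.19,"claw": 1},
    {"tx": 8.2,"ty": -35.4,"tz": -6,"ax": 1.23,"ay": -1.51,"az": -3.19,"claw": 1},
    {"tx": 8.2,"ty": -35.4,"tz": -10,"ax": 1.23,"ay": -1.51,"az": -3.19,"claw": 1},
    {"tx": 0,"ty": 0,"tz": 0,"ax": 0,"ay": 0,"az": 0,"claw": 1},
    {"tx": 0,"ty": 0,"tz": 0,"ax": 0,"ay": 0,"az": 0,"claw": 1},
    {"tx": 0,"ty": 0,"tz": 0,"ax": 0,"ay": 0,"az": 0,"claw": 1}
  ]
}}

```text
time_s: 2.05
tcp_pos: [0.4241, 0.0435, 0.2408]
eef_rot: [-151.1, 0.6, -76.8]
contact_force: [-0.1, 1.1, -0.6]
gripper_width: 0.0879
```

```bash
python3 -c "
from h import *
go(np.array([.469,.0579,.1252]),RK);c=cap('wrist','w1');print(r.get_state()['joints'].round(1),proj(c,[[.469,.0579,.1252],f,f-.13*Y]))
"
```

```text
t 2.05 pos [0.4241 0.0435 0.2408] F [-0.1  1.1 -0.6] w 0.0879
d [  44.9   14.4 -115.6] rot [-0.33 -1.16 -0.31] minrows 2.5
[ 42.7 -23.5 -58.2  25.7 -32.  -48.8] [[274.07351937 187.85896041]
 [137.10945754 154.0473851 ]
 [122.33552341   5.92991747]]
```

View pics/w1.png

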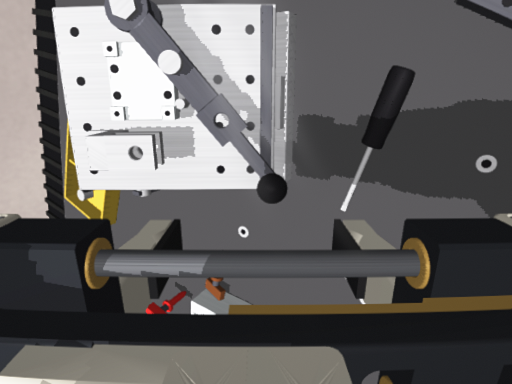

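Request:
{"name": "step_arm", "arguments": {
  "increments": [
    {"tx": 6.4,"ty": 2.1,"tz": -16.5,"ax": 0,"ay": -0.17,"az": 0,"claw": 1},
    {"tx": 6.4,"ty": 2.1,"tz": -16.5,"ax": 0,"ay": -0.17,"az": 0,"claw": 1},
    {"tx": 6.4,"ty": 2.1,"tz": -16.5,"ax": 0,"ay": -0.17,"az": 0,"claw": 1},
    {"tx": 6.4,"ty": 2.1,"tz": -16.5,"ax": 0,"ay": -0.17,"az": 0,"claw": 1},
    {"tx": 6.4,"ty": 2.1,"tz": -16.5,"ax": 0,"ay": -0.17,"az": 0,"claw": 1},
    {"tx": 6.4,"ty": 2.1,"tz": -16.5,"ax": 0,"ay": -0.17,"az": 0,"claw": 1},
    {"tx": 6.4,"ty": 2.1,"tz": -16.5,"ax": 0,"ay": -0.17,"az": 0,"claw": 1},
    {"tx": 0,"ty": 0,"tz": 0,"ax": 0,"ay": 0,"az": 0,"claw": 1},
    {"tx": 0,"ty": 0,"tz": 0,"ax": 0,"ay": 0,"az": 0,"claw": 1}
  ]
}}

```text
time_s: 3.0
tcp_pos: [0.4923, 0.0459, 0.1579]
eef_rot: [-153.0, 2.3, -75.6]
contact_force: [-0.8, 0.3, 0.3]
gripper_width: 0.0874
```

```bash
python3 -c "
from h import *
c=load('w1');h=hit(c,[[136,153]],N,N@f)[0];print('fork',h,((h-f)@F*1e3).round(1))
o,D=ray(c,[[272,188]]);k=np.array([.469,.0579,.1252]);k2=hit(c,[[272,188]],N,N@f+.024)[0];print('knob',k2,((k2-k)@F*1e3).round(1), ((k2-h)@F*1e3).round(1))
h=hit(c,[[222,121]],N,N@f-.011)[0];print('armhole rel fork',((h-f)@F*1e3).round(1))
go(k2,RK);print(r.get_state()['joints'].round(1))
"
```

```text
fork [0.59885234 0.05787768 0.17128624] [ 1. -1.  0.]
knob [0.47036135 0.05814368 0.12672136] [ 2.  -0.1  0.6] [-130.7   28.9   24. ]
armhole rel fork [-82.4 -30.1 -11. ]
t 3.0 pos [0.4923 0.0459 0.1579] F [-0.8  0.3  0.3] w 0.0874
d [-21.9  12.2 -31.2] rot [-1.5  -3.47 -1.54] minrows 0.8
[ 29.7  -5.3 -58.2  25.5 -11.5 -39.7]
```

```bash
cat >> h.py <<'E'
f=np.array([.5984,.0583,.1711])
kn=np.array([.470,.058,.1265])
def tilt(R,a): return Ro.from_rotvec(Y*np.radians(a)).as_matrix()@R   # +a makes tool more vertical
E
python3 -c "
from h import *
R=tilt(RK,18);print(R[:,2])
go(kn+[-.008,0,.045],R);go(kn+[0,0,.003],R)"
```

```text
[ 0.20266425  0.04641631 -0.9781476 ]
t 3.0 pos [0.4923 0.0459 0.1579] F [-0.8  0.3  0.3] w 0.0874
d [-30.3  12.1  13.6] rot [-5.73 14.03 -1.17] minrows 1.8
t 3.0 pos [0.4923 0.0459 0.1579] F [-0.8  0.3  0.3] w 0.0874
d [-22.3  12.1 -28.4] rot [-5.73 14.03 -1.17] minrows 1.8
```

Request:
{"name": "step_arm", "arguments": {
  "increments": [
    {"tx": -7,"ty": 3,"tz": 8,"ax": -1.4,"ay": 3.5,"az": -0.3,"claw": 1},
    {"tx": -7,"ty": 3,"tz": 6,"ax": -1.4,"ay": 3.5,"az": -0.3,"claw": 1},
    {"tx": -8,"ty": 3,"tz": 0,"ax": -1.4,"ay": 3.5,"az": -0.3,"claw": 1},
    {"tx": -8,"ty": 3,"tz": 0,"ax": -1.4,"ay": 3.5,"az": -0.3,"claw": 1},
    {"tx": 0,"ty": 0,"tz": 0,"ax": 0,"ay": 0,"az": 0,"claw": 1},
    {"tx": 0,"ty": 0,"tz": 0,"ax": 0,"ay": 0,"az": 0,"claw": 1}
  ]
}}

```text
time_s: 3.6
tcp_pos: [0.4626, 0.0576, 0.1727]
eef_rot: [-167.7, 0.2, -77.2]
contact_force: [-0.1, 0.9, -0.8]
gripper_width: 0.0875
```

```bash
python3 -c "
from h import *
R=tilt(RK,18)
go(kn+[0,0,.003],R);print(r.get_state()['joints'].round(1))"
```

```text
t 3.6 pos [0.4626 0.0576 0.1727] F [-0.1  0.9 -0.8] w 0.0875
d [  7.4   0.4 -43.2] rot [-0.21  0.23  0.08] minrows 0.9
[ 35.   -3.1 -42.5   7.  -39.4 -27.2]
```

Request:
{"name": "step_arm", "arguments": {
  "increments": [
    {"tx": 2,"ty": 0.1,"tz": -11,"ax": 0,"ay": 0,"az": 0,"claw": 1},
    {"tx": 2,"ty": 0.1,"tz": -11,"ax": 0,"ay": 0,"az": 0,"claw": 1},
    {"tx": 2,"ty": 0.1,"tz": -11,"ax": 0,"ay": 0,"az": 0,"claw": 1},
    {"tx": 1.4,"ty": 0.1,"tz": -10,"ax": 0,"ay": 0,"az": 0,"claw": 1},
    {"tx": 0,"ty": 0,"tz": 0,"ax": 0,"ay": 0,"az": 0,"claw": 1},
    {"tx": 0,"ty": 0,"tz": 0,"ax": 0,"ay": 0,"az": 0,"claw": -1},
    {"tx": 0,"ty": 0,"tz": 0,"ax": 0,"ay": 0,"az": 0,"claw": -1},
    {"tx": 0,"ty": 0,"tz": 0,"ax": 0,"ay": 0,"az": 0,"claw": -1},
    {"tx": 0,"ty": 0,"tz": 0,"ax": 0,"ay": 0,"az": 0,"claw": -1},
    {"tx": 0,"ty": 0,"tz": 0,"ax": 0,"ay": 0,"az": 0,"claw": -1}
  ],
  "newtons": 15
}}

```text
time_s: 4.6
tcp_pos: [0.4701, 0.0573, 0.1295]
eef_rot: [-167.8, 0.1, -77.3]
contact_force: [0.7, -1.1, 0.6]
gripper_width: 0.053
```

```bash
python3 -c "
from h import *
s=r.get_state();go(kn+[0,0,.003],tilt(RK,18))
P=f-.13*Y-.017*N
l=(s['tcp_pos']-P)@F;a0=np.arctan2(-l[0],l[1]);rr=np.hypot(l[0],l[1]);print(l,a0,rr)
A=np.linspace(a0,0,13);Q=np.array([P+F@[-rr*np.sin(a),rr*np.cos(a),l[2]] for a in A]);print((np.diff(Q,axis=0)*1e3).round(1))"
```

```text
t 4.6 pos [0.4701 0.0573 0.1295] F [ 0.7 -1.1  0.6] w 0.053
d [-0.1  0.7 -0. ] rot [-0.17  0.14  0.17] minrows 0.0
[-0.1292701   0.1576829   0.04363331] 0.6867043289148399 0.20389864324769316
[[6.2 8.7 4.6]
 [6.7 8.3 4.8]
 [7.1 7.8 5. ]
 [7.5 7.3 5.2]
 [7.9 6.8 5.3]
 [8.2 6.2 5.4]
 [8.6 5.7 5.5]
 [8.9 5.1 5.6]
 [9.1 4.5 5.7]
 [9.4 3.9 5.8]
 [9.6 3.2 5.8]
 [9.8 2.6 5.8]]
```

Request:
{"name": "step_arm", "arguments": {
  "increments": [
    {"tx": 0,"ty": 0,"tz": 0,"ax": 0,"ay": 0,"az": 0,"claw": -1},
    {"tx": 0,"ty": 0,"tz": 0,"ax": 0,"ay": 0,"az": 0,"claw": -1},
    {"tx": 0,"ty": 0,"tz": 0,"ax": 0,"ay": 0,"az": 0,"claw": -1},
    {"tx": 0,"ty": 0,"tz": 0,"ax": 0,"ay": 0,"az": 0,"claw": -1},
    {"tx": 0,"ty": 0,"tz": 0,"ax": 0,"ay": 0,"az": 0,"claw": -1},
    {"tx": 0,"ty": 0,"tz": 0,"ax": 0,"ay": 0,"az": 0,"claw": -1}
  ]
}}

```text
time_s: 5.2
tcp_pos: [0.4692, 0.0569, 0.1289]
eef_rot: [-167.9, 0.1, -77.3]
contact_force: [-5.8, 1.1, 3.6]
gripper_width: 0.0272
```

Request:
{"name": "step_arm", "arguments": {
  "increments": [
    {"tx": 3.1,"ty": 4.3,"tz": 2.3,"ax": 0,"ay": 0,"az": 0,"claw": -1},
    {"tx": 3.1,"ty": 4.3,"tz": 2.3,"ax": 0,"ay": 0,"az": 0,"claw": -1},
    {"tx": 0,"ty": 0,"tz": 0,"ax": 0,"ay": 0,"az": 0,"claw": -1}
  ]
}}

```text
time_s: 5.5
tcp_pos: [0.4751, 0.0656, 0.1332]
eef_rot: [-168.0, 0.1, -77.3]
contact_force: [-8.3, 2.0, 3.9]
gripper_width: 0.0268
```

Request:
{"name": "step_arm", "arguments": {
  "increments": [
    {"tx": 6.7,"ty": 8.3,"tz": 4.8,"ax": 0,"ay": 0,"az": 0,"claw": -1},
    {"tx": 7.1,"ty": 7.8,"tz": 5.0,"ax": 0,"ay": 0,"az": 0,"claw": -1},
    {"tx": 7.5,"ty": 7.3,"tz": 5.2,"ax": 0,"ay": 0,"az": 0,"claw": -1},
    {"tx": 7.9,"ty": 6.8,"tz": 5.3,"ax": 0,"ay": 0,"az": 0,"claw": -1},
    {"tx": 8.2,"ty": 6.2,"tz": 5.4,"ax": 0,"ay": 0,"az": 0,"claw": -1},
    {"tx": 8.6,"ty": 5.7,"tz": 5.5,"ax": 0,"ay": 0,"az": 0,"claw": -1},
    {"tx": 8.9,"ty": 5.1,"tz": 5.6,"ax": 0,"ay": 0,"az": 0,"claw": -1},
    {"tx": 9.1,"ty": 4.5,"tz": 5.7,"ax": 0,"ay": 0,"az": 0,"claw": -1}
  ]
}}

```text
time_s: 6.3
tcp_pos: [0.5394, 0.1179, 0.1756]
eef_rot: [-168.0, 0.2, -77.3]
contact_force: [-5.2, 4.3, -2.3]
gripper_width: 0.027
```

```bash
cat >> h.py <<'E'
def armst():
    P=f-.13*Y-.017*N; l=(r.get_state()['tcp_pos']-P)@F;a0=np.arctan2(-l[0],l[1]);print('arm',l.round(4),'ang',a0.round(4),'r',np.hypot(l[0],l[1]).round(4),'F slope',(r.get_state()['contact_force']@F).round(1))
    return P,l
E
python3 -c "
from h import *
P,l=armst();go(P+F@[0,.205,l[2]])"
```

```text
arm [-0.036   0.2013  0.043 ] ang 0.1772 r 0.2045 F slope [-4.7  5.4  0.1]
t 6.3 pos [0.5394 0.1179 0.1756] F [-5.2  4.3 -2.3] w 0.027
d [29.6 10.6 18. ] rot [0. 0. 0.] minrows 0.7
```

Request:
{"name": "step_arm", "arguments": {
  "increments": [
    {"tx": 9.4,"ty": 3.9,"tz": 5.8,"ax": 0,"ay": 0,"az": 0,"claw": -1},
    {"tx": 9.6,"ty": 3.2,"tz": 5.8,"ax": 0,"ay": 0,"az": 0,"claw": -1},
    {"tx": 9.0,"ty": 2.4,"tz": 5.4,"ax": 0,"ay": 0,"az": 0,"claw": -1},
    {"tx": 0,"ty": 0,"tz": 0,"ax": 0,"ay": 0,"az": 0,"claw": -1},
    {"tx": 0,"ty": 0,"tz": 0,"ax": 0,"ay": 0,"az": 0,"claw": -1}
  ]
}}

```text
time_s: 6.8
tcp_pos: [0.5686, 0.1278, 0.1932]
eef_rot: [-167.8, 0.2, -77.3]
contact_force: [0.7, 5.6, -2.8]
gripper_width: 0.027
```

```bash
python3 -c "
from h import *
P,l=armst();go(P+F@[0,.205,l[2]])"
```

```text
arm [-0.0006  0.2044  0.0429] ang 0.0032 r 0.2044 F slope [ 0.3  5.3 -3.4]
t 6.8 pos [0.5686 0.1278 0.1932] F [ 0.7  5.6 -2.8] w 0.027
d [0.4 0.7 0.3] rot [0. 0. 0.] minrows 0.0
```

Request:
{"name": "step_arm", "arguments": {
  "increments": [
    {"tx": 0,"ty": 0,"tz": 0,"ax": 0,"ay": 0,"az": 0,"claw": 0.2},
    {"tx": 0,"ty": 0,"tz": 0,"ax": 0,"ay": 0,"az": 0,"claw": 0.2},
    {"tx": 0,"ty": 0,"tz": 0,"ax": 0,"ay": 0,"az": 0,"claw": 0.2},
    {"tx": 0,"ty": 0,"tz": 0,"ax": 0,"ay": 0,"az": 0,"claw": 0.2},
    {"tx": -4,"ty": -1,"tz": 20,"ax": 0,"ay": 0,"az": 0,"claw": 0.2},
    {"tx": -6,"ty": -1,"tz": 30,"ax": 0,"ay": 0,"az": 0,"claw": 0.2},
    {"tx": -8,"ty": -2,"tz": 40,"ax": 0,"ay": 0,"az": 0,"claw": 0.2},
    {"tx": -8,"ty": -2,"tz": 40,"ax": 0,"ay": 0,"az": 0,"claw": 0.2},
    {"tx": 0,"ty": 0,"tz": 0,"ax": 0,"ay": 0,"az": 0,"claw": 0.2},
    {"tx": 0,"ty": 0,"tz": 0,"ax": 0,"ay": 0,"az": 0,"claw": 0.2}
  ]
}}

```text
time_s: 7.8
tcp_pos: [0.5423, 0.1211, 0.3247]
eef_rot: [-167.7, 0.2, -77.3]
contact_force: [-0.5, -0.9, -0.6]
gripper_width: 0.0526
```

```bash
python3 -c "
from h import *
go(f)
c=cap('wrist','w2');p=proj(c,[f,f-.006*N,f+.075*Y+.024*N,f-.13*Y-.011*N]);print(p)
x,y=p[0].astype(int);x0,y0=max(0,x-50),max(0,y-40)
A=cv2.resize(c['image'],(512,384));B=cv2.resize(c['image'][y0:y0+80,x0:x0+70],None,fx=4,fy=4,interpolation=cv2.INTER_CUBIC);print(x0,y0)
o=np.zeros((384,800,3),np.uint8);o[:,:512]=A;o[:B.shape[0],515:515+B.shape[1]]=B[:,:285];cv2.imwrite('pics/z2.png',o)
"
```

```text
t 7.8 pos [0.5423 0.1211 0.3247] F [-0.5 -0.9 -0.6] w 0.0526
d [  56.1  -62.8 -153.6] rot [0. 0. 0.] minrows 3.5
[[249.98430084 101.61004915]
 [248.26001433 101.60083464]
 [257.84736306 182.60120445]
 [245.26743853 -45.15055737]]
199 61
```

View pics/z2.png

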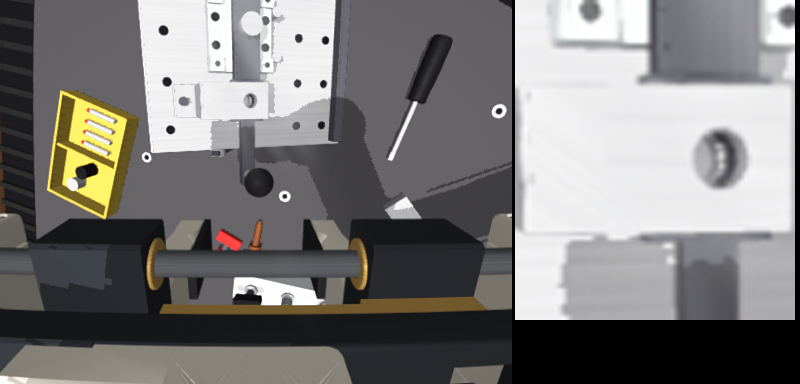

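```bash
cat >> h.py <<'E'
f=np.array([.5988,.0578,.1713])
def down(yaw):
    y=np.radians(yaw);x=np.array([np.cos(y),np.sin(y),0]);z=np.array([0,0,-1.]);return np.c_[x,np.cross(z,x),z]
E
python3 -c "
from h import *
go([.545,.355,.20],down(18.6));print(r.get_state()['joints'].round(0))"
```

```text
t 7.85 pos [0.5419 0.1209 0.3232] F [ 0.2 -0.3 -0.5] w 0.0526
d [   3.1  234.1 -123.2] rot [-12.02   6.56  95.49] minrows 11.2
[ 36.  -1. -19.   5. -61. -25.]
```

Request:
{"name": "step_arm", "arguments": {
  "increments": [
    {"tx": 0.2,"ty": 19.5,"tz": 0,"ax": -0.86,"ay": 0.47,"az": 6.82,"claw": 0.2},
    {"tx": 0.2,"ty": 19.5,"tz": 0,"ax": -0.86,"ay": 0.47,"az": 6.82,"claw": 0.2},
    {"tx": 0.2,"ty": 19.5,"tz": 0,"ax": -0.86,"ay": 0.47,"az": 6.82,"claw": 0.2},
    {"tx": 0.2,"ty": 19.5,"tz": -5,"ax": -0.86,"ay": 0.47,"az": 6.82,"claw": 0.2},
    {"tx": 0.2,"ty": 19.5,"tz": -5,"ax": -0.86,"ay": 0.47,"az": 6.82,"claw": 0.2},
    {"tx": 0.2,"ty": 19.5,"tz": -10,"ax": -0.86,"ay": 0.47,"az": 6.82,"claw": 0.2},
    {"tx": 0.2,"ty": 19.5,"tz": -10,"ax": -0.86,"ay": 0.47,"az": 6.82,"claw": 0.2},
    {"tx": 0.2,"ty": 19.5,"tz": -10,"ax": -0.86,"ay": 0.47,"az": 6.82,"claw": 0.2},
    {"tx": 0.2,"ty": 19.5,"tz": -10,"ax": -0.86,"ay": 0.47,"az": 6.82,"claw": 0.2},
    {"tx": 0.2,"ty": 19.5,"tz": -10,"ax": -0.86,"ay": 0.47,"az": 6.82,"claw": 0.2},
    {"tx": 0.2,"ty": 19.5,"tz": -10,"ax": -0.86,"ay": 0.47,"az": 6.82,"claw": 0.2},
    {"tx": 0.2,"ty": 19.5,"tz": -10,"ax": -0.86,"ay": 0.47,"az": 6.82,"claw": 0.2}
  ]
}}

```text
time_s: 9.05
tcp_pos: [0.5442, 0.3552, 0.2408]
eef_rot: [-178.7, -1.1, 5.2]
contact_force: [0.3, 0.6, -0.1]
gripper_width: 0.0526
```

Request:
{"name": "step_arm", "arguments": {
  "increments": [
    {"tx": 0,"ty": 0,"tz": -14,"ax": -0.86,"ay": 0.47,"az": 6.82,"claw": 0.2},
    {"tx": 0,"ty": 0,"tz": -14,"ax": -0.86,"ay": 0.47,"az": 6.82,"claw": 0.2},
    {"tx": 0,"ty": 0,"tz": 0,"ax": 0,"ay": 0,"az": 0,"claw": 0.2},
    {"tx": 0,"ty": 0,"tz": 0,"ax": 0,"ay": 0,"az": 0,"claw": 0.2}
  ]
}}

```text
time_s: 9.45
tcp_pos: [0.5444, 0.3547, 0.2141]
eef_rot: [179.9, 0.1, 18.4]
contact_force: [-0.5, -0.7, 0.7]
gripper_width: 0.0526
```

```bash
python3 -c "
from h import *
go([.561,.3565,.079],down(18.6));print(r.get_state()['joints'].round(0))
c=cap('wrist','w3');print(proj(c,[[.561,.3565,.088],[.561,.3565,.052]]))
W=cloud(c);w=W.reshape(-1,3);k=(abs(w[:,2]-.088)<.006)&(np.hypot(w[:,0]-.56,w[:,1]-.356)<.04);print(k.sum())
if k.sum()>20: print(cv2.minAreaRect((w[k,:2]*1e3).astype(np.float32)))"
```

```text
t 9.45 pos [0.5444 0.3547 0.2141] F [-0.5 -0.7  0.7] w 0.0526
d [  16.6    1.8 -135.1] rot [ 0.13 -0.04  0.2 ] minrows 2.7
[ 50.  19.  -5.   0. -65.  58.]
[[260.02300878 167.16474776]
 [259.55532795 159.63561674]]
626
((560.9520263671875, 354.13287353515625), (43.84696960449219, 11.80925464630127), 18.32492446899414)
```

View pics/w3.png

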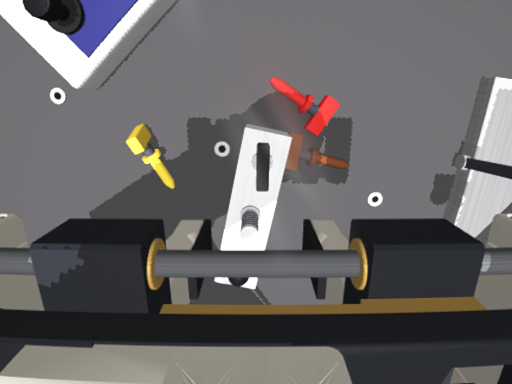

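```bash
python3 -c "
from h import *
c=load('w3');W=cloud(c)
hsv=cv2.cvtColor(c['image'],cv2.COLOR_BGR2HSV)
for n,(u0,u1,v0,v1) in dict(brown=(287,350,130,172),red=(268,342,75,135)).items():
    m=np.zeros(hsv.shape[:2],bool);m[v0:v1,u0:u1]=1;m&=hsv[...,1]>120
    w=W[m];w=w[np.isfinite(w).all(1)];print(n,len(w),w.min(0).round(3),w.max(0).round(3))
w=W[125:285,225:290].reshape(-1,3);w=w[abs(w[:,2]-.052)<.004];print('stand',cv2.minAreaRect((w[:,:2]*1e3).astype(np.float32)))
w=W[163:170,262:266].reshape(-1,3);print(w.mean(0))
c2=cap('top','t2');hs=cv2.cvtColor(c2['image'],cv2.COLOR_BGR2HSV);
for t in ('top0','t2'):
    d=load(t);g=d['image'].astype(int);V=cloud(d)
    b=(g[...,2]>90)&(g[...,0]<40)&(g[...,1]<90)&(np.mgrid[:384,:512][1]<190)&(np.mgrid[:384,:512][1]>110);vv,uu=np.nonzero(b);print(t,len(uu),[(int(a),int(q)) for a,q in zip(uu[::6],vv[::6])])
"
```

```text
brown 495 [ 0.565  0.251 -0.   ] [0.608 0.326 0.025]
red 1263 [ 0.602  0.287 -0.   ] [0.646 0.371 0.026]
stand ((501.23345947265625, 347.71588134765625), (179.67291259765625, 48.09098434448242), 6.251468181610107)
[0.56335353 0.35399032 0.08967879]
top0 140 [(168, 31), (174, 32), (177, 33), (169, 34), (167, 35), (189, 35), (189, 37), (166, 41), (164, 46), (164, 50), (162, 54), (162, 58), (161, 63), (160, 67), (166, 71), (173, 72), (179, 74), (182, 75), (188, 78), (127, 131), (126, 137), (131, 138), (132, 139), (175, 158)]
t2 15 [(167, 34), (161, 62), (150, 170)]
```

Request:
{"name": "step_arm", "arguments": {
  "increments": [
    {"tx": 4,"ty": 0,"tz": -22,"ax": 0,"ay": 0,"az": 0,"claw": 0.2},
    {"tx": 4,"ty": 0,"tz": -22,"ax": 0,"ay": 0,"az": 0,"claw": 0.2},
    {"tx": 4,"ty": 0,"tz": -22,"ax": 0,"ay": 0,"az": 0,"claw": 0.2},
    {"tx": 4.6,"ty": -0.5,"tz": -22,"ax": 0,"ay": 0,"az": 0,"claw": 0.2},
    {"tx": 0,"ty": 0,"tz": -22,"ax": 0,"ay": 0,"az": 0,"claw": 0.2},
    {"tx": 0,"ty": 0,"tz": -15,"ax": 0,"ay": 0,"az": 0,"claw": 0.2},
    {"tx": 0,"ty": 0,"tz": -7,"ax": 0,"ay": 0,"az": 0,"claw": 0.2},
    {"tx": 0,"ty": 0,"tz": 0,"ax": 0,"ay": 0,"az": 0,"claw": 0.2}
  ]
}}

```text
time_s: 10.35
tcp_pos: [0.5611, 0.3543, 0.083]
eef_rot: [179.9, 0.0, 18.6]
contact_force: [0.4, 0.4, 0.5]
gripper_width: 0.0525
```

Request:
{"name": "step_arm", "arguments": {
  "increments": [
    {"tx": 0,"ty": 0,"tz": 0,"ax": 0,"ay": 0,"az": 0,"claw": -1},
    {"tx": 0,"ty": 0,"tz": 0,"ax": 0,"ay": 0,"az": 0,"claw": -1},
    {"tx": 0,"ty": 0,"tz": 0,"ax": 0,"ay": 0,"az": 0,"claw": -1},
    {"tx": 0,"ty": 0,"tz": 0,"ax": 0,"ay": 0,"az": 0,"claw": -1},
    {"tx": 0,"ty": 0,"tz": 0,"ax": 0,"ay": 0,"az": 0,"claw": -1},
    {"tx": 0,"ty": 0,"tz": 0,"ax": 0,"ay": 0,"az": 0,"claw": -1},
    {"tx": 0,"ty": 0,"tz": 0,"ax": 0,"ay": 0,"az": 0,"claw": -1},
    {"tx": 0,"ty": 0,"tz": 0,"ax": 0,"ay": 0,"az": 0,"claw": -1}
  ],
  "newtons": 40
}}

```text
time_s: 11.15
tcp_pos: [0.5613, 0.3546, 0.0835]
eef_rot: [180.0, -0.0, 18.6]
contact_force: [-1.6, 0.2, 1.1]
gripper_width: 0.0114
```

Request:
{"name": "step_arm", "arguments": {
  "increments": [
    {"tx": 0,"ty": 0,"tz": 10,"ax": 0,"ay": 0,"az": 0,"claw": -1},
    {"tx": 0,"ty": 0,"tz": 15,"ax": 0,"ay": 0,"az": 0,"claw": -1},
    {"tx": 0,"ty": 0,"tz": 25,"ax": 0,"ay": 0,"az": 0,"claw": -1},
    {"tx": 0,"ty": 0,"tz": 40,"ax": 0,"ay": 0,"az": 0,"claw": -1},
    {"tx": 0,"ty": 0,"tz": 40,"ax": 0,"ay": 0,"az": 0,"claw": -1},
    {"tx": 0,"ty": 0,"tz": 40,"ax": 0,"ay": 0,"az": 0,"claw": -1},
    {"tx": 0,"ty": 0,"tz": 30,"ax": 0,"ay": 0,"az": 0,"claw": -1},
    {"tx": 0,"ty": 0,"tz": 10,"ax": 0,"ay": 0,"az": 0,"claw": -1},
    {"tx": 0,"ty": 0,"tz": 0,"ax": 0,"ay": 0,"az": 0,"claw": -1}
  ]
}}

```text
time_s: 12.05
tcp_pos: [0.5616, 0.3549, 0.2963]
eef_rot: [-179.9, -0.2, 18.6]
contact_force: [-0.2, 0.1, -2.3]
gripper_width: 0.0118
```

```bash
python3 -c "
from h import *
go(f+N*.12,RP)"
```

```text
t 12.05 pos [0.5616 0.3549 0.2963] F [-0.2  0.1 -2.3] w 0.0118
d [ -21.3 -310.5  -21. ] rot [  8.01 -28.67  -5.6 ] minrows 6.2
```

Request:
{"name": "step_arm", "arguments": {
  "increments": [
    {"tx": -2.1,"ty": -20,"tz": 10,"ax": 0.8,"ay": -2.87,"az": -0.56,"claw": -1},
    {"tx": -2.1,"ty": -30,"tz": 15,"ax": 0.8,"ay": -2.87,"az": -0.56,"claw": -1},
    {"tx": -2.1,"ty": -35,"tz": 5,"ax": 0.8,"ay": -2.87,"az": -0.56,"claw": -1},
    {"tx": -2.1,"ty": -35,"tz": 0,"ax": 0.8,"ay": -2.87,"az": -0.56,"claw": -1},
    {"tx": -2.1,"ty": -35,"tz": 0,"ax": 0.8,"ay": -2.87,"az": -0.56,"claw": -1},
    {"tx": -2.1,"ty": -35,"tz": 0,"ax": 0.8,"ay": -2.87,"az": -0.56,"claw": -1},
    {"tx": -2.1,"ty": -35,"tz": 0,"ax": 0.8,"ay": -2.87,"az": -0.56,"claw": -1},
    {"tx": -2.1,"ty": -35,"tz": 0,"ax": 0.8,"ay": -2.87,"az": -0.56,"claw": -1},
    {"tx": -2.2,"ty": -30,"tz": -10,"ax": 0.8,"ay": -2.87,"az": -0.56,"claw": -1},
    {"tx": -2.3,"ty": -20.5,"tz": -21,"ax": 0.8,"ay": -2.87,"az": -0.56,"claw": -1},
    {"tx": 0,"ty": 0,"tz": -20,"ax": 0,"ay": 0,"az": 0,"claw": -1},
    {"tx": 0,"ty": 0,"tz": 0,"ax": 0,"ay": 0,"az": 0,"claw": -1}
  ]
}}

```text
time_s: 13.25
tcp_pos: [0.537, 0.0418, 0.2678]
eef_rot: [179.8, -29.4, 12.8]
contact_force: [0.3, 0.5, -1.1]
gripper_width: 0.0117
```

```bash
python3 -c "
from h import *
go(f+N*.085,RP);print(r.get_state()['joints'].round(1))
c=cap('wrist','w4');s=r.get_state();R=Ro.from_euler('xyz',s['eef_rot'],degrees=True).as_matrix()
z=R[:,2];p=s['tcp_pos'];print(proj(c,[f,p+z*.0755,p+z*.0315]),'tip rel f',((p+z*.0755-f)@F*1e3).round(1),'axis at hole',((p-f)@F*1e3).round(1))
A=cv2.resize(c['image'][90:260,170:340],None,fx=3,fy=3,interpolation=cv2.INTER_CUBIC);cv2.imwrite('pics/z3.png',A)"
```

```text
t 13.25 pos [0.537  0.0418 0.2678] F [ 0.3  0.5 -1.1] w 0.0117
d [ 20.4   6.5 -22.9] rot [ 0.31 -0.54  0.18] minrows 0.6
[ 30.5  -9.7 -44.   18.5 -28.7  58.1]
[[253.83904635 179.78729334]
 [255.40842736 200.2591865 ]
 [255.21801839 223.3082259 ]] tip rel f [-4.8 -1.3 41.2] axis at hole [ -4.2  -1.1 116.7]
```

View pics/z3.png

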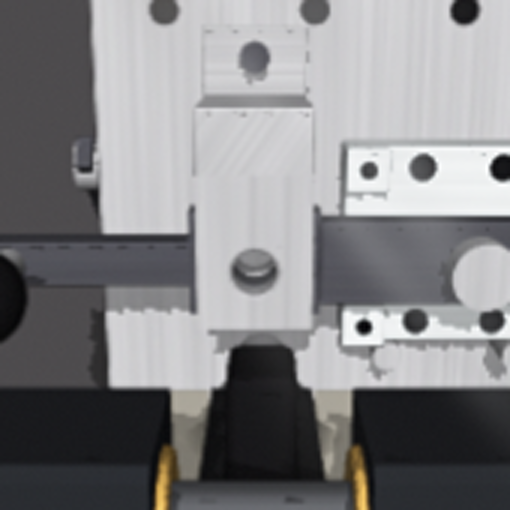

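Picture 8 shows the fork hole centred at about (254.7,180), within 1 px of the prediction, and the arm in line. I'll bring the tip to 4 mm above the hole, then push in under force watch.

```bash
python3 -c "
from h import *
go(f+.0008*X-.0004*Y+N*.0795,RP);print((-N*10).round(2))"
```

```text
t 13.3 pos [0.5386 0.0429 0.2703] F [ 1.3  0.  -1.1] w 0.0116
d [ 22.2   5.8 -29.7] rot [ 0.28 -0.38  0.1 ] minrows 0.8
[ 4.87  1.12 -8.66]
```

Request:
{"name": "step_arm", "arguments": {
  "increments": [
    {"tx": 5.5,"ty": 1.4,"tz": -7.5,"ax": 0.07,"ay": -0.1,"az": 0,"claw": -1},
    {"tx": 5.5,"ty": 1.4,"tz": -7.5,"ax": 0.07,"ay": -0.1,"az": 0,"claw": -1},
    {"tx": 5.5,"ty": 1.5,"tz": -7.5,"ax": 0.07,"ay": -0.1,"az": 0,"claw": -1},
    {"tx": 5.7,"ty": 1.5,"tz": -7.2,"ax": 0.07,"ay": -0.1,"az": 0,"claw": -1},
    {"tx": 0,"ty": 0,"tz": 0,"ax": 0,"ay": 0,"az": 0,"claw": -1},
    {"tx": 0,"ty": 0,"tz": 0,"ax": 0,"ay": 0,"az": 0,"claw": -1},
    {"tx": 0,"ty": 0,"tz": 0,"ax": 0,"ay": 0,"az": 0,"claw": -1}
  ]
}}

```text
time_s: 14.0
tcp_pos: [0.5622, 0.05, 0.2429]
eef_rot: [-179.9, -30.3, 12.8]
contact_force: [0.2, -0.1, -0.2]
gripper_width: 0.0117
```

```bash
python3 -c "
from h import *
s=r.get_state();go(f+.0008*X-.0004*Y+N*.0795,RP);print('rel f',((s['tcp_pos']-f)@F*1e3).round(1))
c=cap('side','s4');p=proj(c,[f])[0];print(p);x,y=p.astype(int);cv2.imwrite('pics/z4.png',cv2.resize(c['image'][y-50:y+50,x-60:x+60],None,fx=6,fy=6,interpolation=cv2.INTER_CUBIC))"
```

```text
t 14.0 pos [0.5622 0.05   0.2429] F [ 0.2 -0.1 -0.2] w 0.0117
d [-1.4 -1.3 -2.3] rot [-0.13  0.25  0.06] minrows 0.1
rel f [ 3.4  0.5 80.7]
[224.22359329 182.95376692]
```

View pics/z4.png

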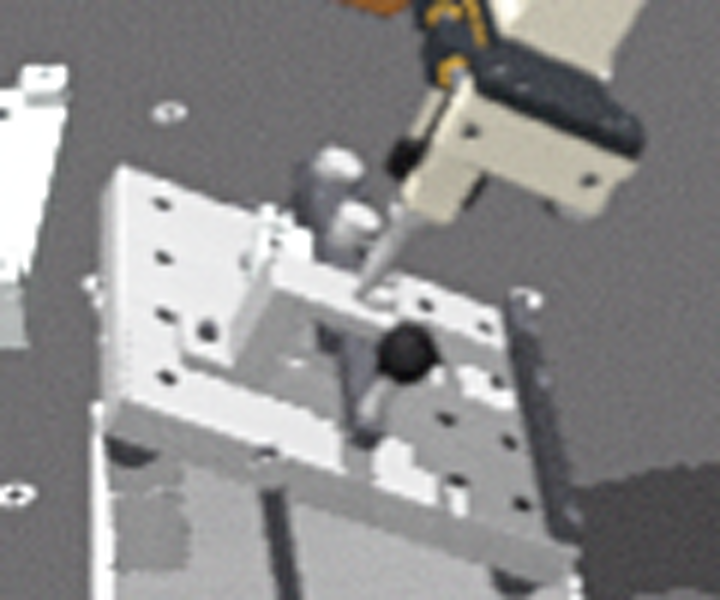

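Request:
{"name": "step_arm", "arguments": {
  "increments": [
    {"tx": -1.4,"ty": -1.2,"tz": -2.2,"ax": 0,"ay": 0.2,"az": 0,"claw": -1},
    {"tx": 0,"ty": 0,"tz": 0,"ax": 0,"ay": 0,"az": 0,"claw": -1},
    {"tx": 0,"ty": 0,"tz": 0,"ax": 0,"ay": 0,"az": 0,"claw": -1},
    {"tx": 0,"ty": 0,"tz": 0,"ax": 0,"ay": 0,"az": 0,"claw": -1}
  ]
}}

```text
time_s: 14.45
tcp_pos: [0.5607, 0.0487, 0.2406]
eef_rot: [-179.9, -30.1, 12.8]
contact_force: [1.0, 0.8, -0.5]
gripper_width: 0.0115
```

```bash
cat >> h.py <<'E'
def rel():
    s=r.get_state();R=Ro.from_euler('xyz',s['eef_rot'],degrees=True).as_matrix()
    print('t',s['time_s'],'rel f',((s['tcp_pos']-f)@F*1e3).round(2),'F',(s['contact_force']@F).round(1),'z.F',(R[:,2]@F).round(3),'w',s['gripper_width'])
E
python3 -c "
from h import *
rel()"
```

```text
t 14.45 rel f [ 0.76 -0.42 79.63] F [ 0.7  0.6 -1. ] z.F [ 0.001  0.001 -1.   ] w 0.011464153052219163
```

Tip is 4 mm above the hole and aligned. Insert 15 mm first.

Request:
{"name": "step_arm", "arguments": {
  "increments": [
    {"tx": 1.46,"ty": 0.34,"tz": -2.6,"ax": 0,"ay": 0,"az": 0,"claw": -1},
    {"tx": 1.46,"ty": 0.34,"tz": -2.6,"ax": 0,"ay": 0,"az": 0,"claw": -1},
    {"tx": 1.46,"ty": 0.34,"tz": -2.6,"ax": 0,"ay": 0,"az": 0,"claw": -1},
    {"tx": 1.46,"ty": 0.34,"tz": -2.6,"ax": 0,"ay": 0,"az": 0,"claw": -1},
    {"tx": 1.46,"ty": 0.34,"tz": -2.6,"ax": 0,"ay": 0,"az": 0,"claw": -1},
    {"tx": 0,"ty": 0,"tz": 0,"ax": 0,"ay": 0,"az": 0,"claw": -1},
    {"tx": 0,"ty": 0,"tz": 0,"ax": 0,"ay": 0,"az": 0,"claw": -1}
  ]
}}

```text
time_s: 15.15
tcp_pos: [0.568, 0.0502, 0.2272]
eef_rot: [-179.9, -30.0, 12.8]
contact_force: [-0.5, 0.9, -2.4]
gripper_width: 0.0116
```

```bash
python3 -c "
from h import *
rel()"
```

```text
t 15.15 rel f [ 0.46 -0.49 64.31] F [-1.5  1.  -1.9] z.F [ 0.001  0.001 -1.   ] w 0.01162650284756412
```

Request:
{"name": "step_arm", "arguments": {
  "increments": [
    {"tx": 1.46,"ty": 0.34,"tz": -2.6,"ax": 0,"ay": 0,"az": 0,"claw": -1},
    {"tx": 1.46,"ty": 0.34,"tz": -2.6,"ax": 0,"ay": 0,"az": 0,"claw": -1},
    {"tx": 1.46,"ty": 0.34,"tz": -2.6,"ax": 0,"ay": 0,"az": 0,"claw": -1},
    {"tx": 1.46,"ty": 0.34,"tz": -2.6,"ax": 0,"ay": 0,"az": 0,"claw": -1},
    {"tx": 1.46,"ty": 0.34,"tz": -2.6,"ax": 0,"ay": 0,"az": 0,"claw": -1},
    {"tx": 0,"ty": 0,"tz": 0,"ax": 0,"ay": 0,"az": 0,"claw": -1},
    {"tx": 0,"ty": 0,"tz": 0,"ax": 0,"ay": 0,"az": 0,"claw": -1}
  ]
}}

```text
time_s: 15.85
tcp_pos: [0.5753, 0.052, 0.2142]
eef_rot: [-179.9, -30.0, 12.8]
contact_force: [-0.5, -0.3, -1.7]
gripper_width: 0.0115
```

```bash
python3 -c "
from h import *
rel()"
```

```text
t 15.85 rel f [ 0.46 -0.43 49.25] F [-1.4 -0.2 -1.1] z.F [ 0.001  0.001 -1.   ] w 0.011510103898568406
```

Request:
{"name": "step_arm", "arguments": {
  "increments": [
    {"tx": 1.46,"ty": 0.34,"tz": -2.6,"ax": 0,"ay": 0,"az": 0,"claw": -1},
    {"tx": 1.46,"ty": 0.34,"tz": -2.6,"ax": 0,"ay": 0,"az": 0,"claw": -1},
    {"tx": 1.46,"ty": 0.34,"tz": -2.6,"ax": 0,"ay": 0,"az": 0,"claw": -1},
    {"tx": 1.46,"ty": 0.34,"tz": -2.6,"ax": 0,"ay": 0,"az": 0,"claw": -1},
    {"tx": 1.46,"ty": 0.34,"tz": -2.6,"ax": 0,"ay": 0,"az": 0,"claw": -1},
    {"tx": 0,"ty": 0,"tz": 0,"ax": 0,"ay": 0,"az": 0,"claw": -1},
    {"tx": 0,"ty": 0,"tz": 0,"ax": 0,"ay": 0,"az": 0,"claw": -1}
  ]
}}

```text
time_s: 16.55
tcp_pos: [0.5826, 0.0537, 0.2012]
eef_rot: [-179.9, -30.0, 12.8]
contact_force: [-1.0, -0.1, -2.3]
gripper_width: 0.0116
```

```bash
python3 -c "
from h import *
rel()"
```

```text
t 16.55 rel f [ 0.45 -0.39 34.21] F [-2.   0.2 -1.5] z.F [ 0.001  0.001 -1.   ] w 0.011595903403154483
```

Request:
{"name": "step_arm", "arguments": {
  "increments": [
    {"tx": 0.49,"ty": 0.11,"tz": -0.87,"ax": 0,"ay": 0,"az": 0,"claw": -1},
    {"tx": 0.49,"ty": 0.11,"tz": -0.87,"ax": 0,"ay": 0,"az": 0,"claw": -1},
    {"tx": 0.49,"ty": 0.11,"tz": -0.87,"ax": 0,"ay": 0,"az": 0,"claw": -1},
    {"tx": 0,"ty": 0,"tz": 0,"ax": 0,"ay": 0,"az": 0,"claw": -1},
    {"tx": 0,"ty": 0,"tz": 0,"ax": 0,"ay": 0,"az": 0,"claw": -1}
  ]
}}

```text
time_s: 17.05
tcp_pos: [0.5834, 0.0538, 0.2001]
eef_rot: [-179.9, -30.2, 12.8]
contact_force: [-22.5, -0.6, 17.2]
gripper_width: 0.0117
```

```bash
python3 -c "
from h import *
rel()"
```

```text
t 17.05 rel f [ 0.65 -0.49 32.93] F [-10.5   4.5  26. ] z.F [ 0.003  0.001 -1.   ] w 0.011704082189823483
```

Request:
{"name": "step_arm", "arguments": {
  "increments": [
    {"tx": 0,"ty": 0,"tz": 0,"ax": 0,"ay": 0,"az": 0,"claw": -0.1},
    {"tx": 0,"ty": 0,"tz": 0,"ax": 0,"ay": 0,"az": 0,"claw": -0.1},
    {"tx": 0,"ty": 0,"tz": 0,"ax": 0,"ay": 0,"az": 0,"claw": -0.1},
    {"tx": 0,"ty": 0,"tz": 0,"ax": 0,"ay": 0,"az": 0,"claw": -0.1},
    {"tx": -5,"ty": -1,"tz": 9,"ax": 0,"ay": 0,"az": 0,"claw": -0.1},
    {"tx": -10,"ty": -2,"tz": 17,"ax": 0,"ay": 0,"az": 0,"claw": -0.1},
    {"tx": -15,"ty": -3,"tz": 26,"ax": 0,"ay": 0,"az": 0,"claw": -0.1},
    {"tx": -15,"ty": -3,"tz": 26,"ax": 0,"ay": 0,"az": 0,"claw": -0.1},
    {"tx": -5,"ty": -3,"tz": 26,"ax": 0,"ay": 0,"az": 0,"claw": -0.1},
    {"tx": 0,"ty": 0,"tz": 0,"ax": 0,"ay": 0,"az": 0,"claw": -0.1},
    {"tx": 0,"ty": 0,"tz": 0,"ax": 0,"ay": 0,"az": 0,"claw": -0.1}
  ]
}}

```text
time_s: 18.15
tcp_pos: [0.5343, 0.0423, 0.3036]
eef_rot: [-179.8, -30.2, 12.7]
contact_force: [-0.6, -0.1, -1.0]
gripper_width: 0.0393
```

```bash
python3 -c "
from h import *
rel()
a=cap('side','s5');b=cap('wrist','w5');T=cap('top','t5')
pa=proj(a,[f])[0].astype(int);pb=proj(b,[f])[0].astype(int);print(pa,pb,proj(b,[f,f+.018*N,f+.036*N,f+.075*Y+.024*N]))
A=cv2.resize(a['image'][pa[1]-35:pa[1]+40,pa[0]-40:pa[0]+40],None,fx=5,fy=5,interpolation=cv2.INTER_CUBIC)
y0=max(0,pb[1]-90);x0=max(0,pb[0]-65);B=cv2.resize(b['image'][y0:y0+125,x0:x0+130],None,fx=3,fy=3,interpolation=cv2.INTER_CUBIC)
o=np.zeros((380,800,3),np.uint8);o[:375,:400]=A[:375];o[:375,405:795]=B[:375];cv2.imwrite('pics/z5.png',o);print(x0,y0)
kc=f+.075*Y+.024*N
W=cloud(b).reshape(-1,3);q=(W-f)@F;k=(abs(q[:,0])<.024)&(abs(q[:,1])<.024)&(q[:,2]>.012);print('pin top',k.sum(),np.percentile(q[k],[5,50,95],axis=0).round(4) if k.sum() else '')
k=np.linalg.norm(W-kc,axis=1)<.024;print('knob',k.sum(),q[k].mean(0).round(4))
go(kc+.08*N,RK)"
```

```text
t 18.15 rel f [  8.68  -0.7  147.7 ] F [-1.   0.1 -0.6] z.F [ 0.003  0.002 -1.   ] w 0.0392700972294252
[224 182] [255 187] [[255.80445471 187.32423696]
 [255.74301938 192.62726295]
 [255.6735824  198.62417917]
 [174.8834044  194.68761874]]
190 97
pin top 2491 [[-0.0124 -0.023   0.0378]
 [ 0.0117  0.005   0.1547]
 [ 0.0211  0.0226  0.1992]]
knob 727 [0.0024 0.072  0.0355]
t 18.3 pos [0.5338 0.0419 0.3015] F [-0.4 -0.   0.1] w 0.0393
d [ -2.4  77.4 -40.1] rot [ 43.76  10.01 -77.88] minrows 10.5
```

View pics/z5.png

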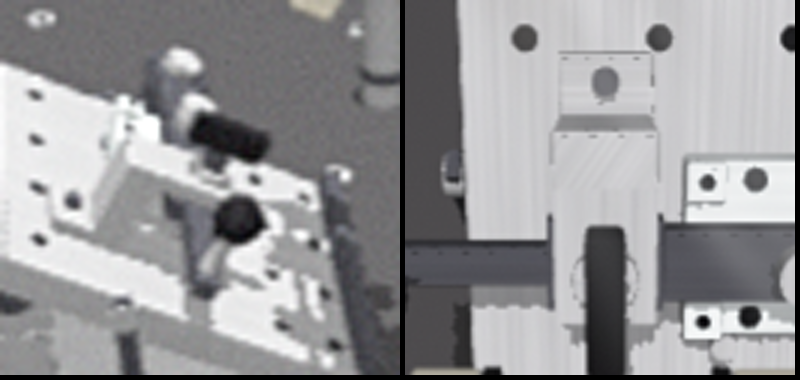

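Request:
{"name": "step_arm", "arguments": {
  "increments": [
    {"tx": -0.2,"ty": 6.45,"tz": 0,"ax": 3.65,"ay": 0.83,"az": -6.49,"claw": -0.1},
    {"tx": -0.2,"ty": 6.45,"tz": 0,"ax": 3.65,"ay": 0.83,"az": -6.49,"claw": -0.1},
    {"tx": -0.2,"ty": 6.45,"tz": 0,"ax": 3.65,"ay": 0.83,"az": -6.49,"claw": -0.1},
    {"tx": -0.2,"ty": 6.45,"tz": 0,"ax": 3.65,"ay": 0.83,"az": -6.49,"claw": -0.1},
    {"tx": -0.2,"ty": 6.45,"tz": 0,"ax": 3.65,"ay": 0.83,"az": -6.49,"claw": -0.1},
    {"tx": -0.2,"ty": 6.45,"tz": 0,"ax": 3.65,"ay": 0.83,"az": -6.49,"claw": -0.1},
    {"tx": -0.2,"ty": 6.45,"tz": 0,"ax": 3.65,"ay": 0.83,"az": -6.49,"claw": -0.1},
    {"tx": -0.2,"ty": 6.45,"tz": 0,"ax": 3.65,"ay": 0.83,"az": -6.49,"claw": -0.1},
    {"tx": -0.2,"ty": 6.45,"tz": 0,"ax": 3.65,"ay": 0.83,"az": -6.49,"claw": -0.1},
    {"tx": -0.2,"ty": 6.45,"tz": -10,"ax": 3.65,"ay": 0.83,"az": -6.49,"claw": -0.1},
    {"tx": -0.2,"ty": 6.45,"tz": -15,"ax": 3.65,"ay": 0.83,"az": -6.49,"claw": -0.1},
    {"tx": -0.2,"ty": 6.45,"tz": -15,"ax": 3.65,"ay": 0.83,"az": -6.49,"claw": -0.1}
  ]
}}

```text
time_s: 19.5
tcp_pos: [0.5315, 0.1198, 0.2612]
eef_rot: [-150.0, 0.0, -77.4]
contact_force: [0.3, -0.2, 0.6]
gripper_width: 0.0396
```

```bash
python3 -c "
from h import *
b=load('w5');W=cloud(b);q=(W-f)@F
Q=q.reshape(-1,3);k=(abs(Q[:,0])<.03)&(abs(Q[:,1])<.015)&(abs(Q[:,2])<.005);print('forktop',k.sum(),np.median(Q[k,2]))
k=(abs(Q[:,0])<.025)&(abs(Q[:,1])<.015)&(Q[:,2]>.025)&(Q[:,2]<.05);print('bar top',k.sum(),Q[k].min(0),Q[k].max(0),np.median(Q[k],0))
k=(abs(Q[:,0])<.02)&(abs(Q[:,1])<.015)&(Q[:,2]>.0035)&(Q[:,2]<.012);print('collar top',k.sum(),np.median(Q[k],0) if k.sum() else 0)
s=load('s5');S=(cloud(s)-f)@F;z=S.reshape(-1,3);k=np.linalg.norm(z-[0,.075,.024],axis=1)<.022;print('knob side',k.sum(),np.median(z[k],0))
go(f+.075*Y+.10*N,RK);print(r.get_state()['joints'].round(1));rel()"
```

```text
forktop 860 0.0027775381540113874
bar top 645 [-0.02166882 -0.00568111  0.02570567] [0.02141945 0.00514989 0.04087242] [ 0.00210255 -0.00030012  0.03857601]
collar top 189 [ 0.00100858 -0.00700506  0.00791837]
knob side 102 [0.00440608 0.08071312 0.03157671]
t 19.5 pos [0.5315 0.1198 0.2612] F [ 0.3 -0.2  0.6] w 0.0396
d [ 1.9 -0.  -3.3] rot [-0.02 -0.02  0.34] minrows 0.1
[ 39.6  -8.9 -48.6  30.7 -26.3 -51.9]
t 19.5 rel f [8.0000e-02 7.5440e+01 1.0373e+02] F [ 0.5 -0.3  0.4] z.F [-0.    -0.003 -1.   ] w 0.039552290985027196
```

Request:
{"name": "step_arm", "arguments": {
  "increments": [
    {"tx": 5.0,"ty": 1.1,"tz": -9,"ax": 0,"ay": 0,"az": 0,"claw": -0.1},
    {"tx": 5.0,"ty": 1.1,"tz": -9,"ax": 0,"ay": 0,"az": 0,"claw": -0.1},
    {"tx": 5.0,"ty": 1.1,"tz": -9,"ax": 0,"ay": 0,"az": 0,"claw": -0.1},
    {"tx": 5.0,"ty": 1.1,"tz": -9,"ax": 0,"ay": 0,"az": 0,"claw": -0.1},
    {"tx": 5.0,"ty": 1.1,"tz": -9,"ax": 0,"ay": 0,"az": 0,"claw": -0.1},
    {"tx": 5.0,"ty": 1.2,"tz": -9,"ax": 0,"ay": 0,"az": 0,"claw": -0.1},
    {"tx": 5.0,"ty": 1.2,"tz": -9,"ax": 0,"ay": 0,"az": 0,"claw": -0.1},
    {"tx": 2.5,"ty": 0.6,"tz": -4,"ax": 0,"ay": 0,"az": 0,"claw": -0.1},
    {"tx": 0,"ty": 0,"tz": 0,"ax": 0,"ay": 0,"az": 0,"claw": -0.1},
    {"tx": 0,"ty": 0,"tz": 0,"ax": 0,"ay": 0,"az": 0,"claw": -0.1}
  ]
}}

```text
time_s: 20.5
tcp_pos: [0.569, 0.1272, 0.1948]
eef_rot: [-150.0, -0.1, -77.2]
contact_force: [-0.0, -0.3, -0.6]
gripper_width: 0.0395
```

```bash
python3 -c "
from h import *
rel();print((-X).round(3))"
```

```text
t 20.5 rel f [-2.000e-02  7.434e+01  2.711e+01] F [-0.4 -0.3 -0.5] z.F [-0.    -0.003 -1.   ] w 0.039503361812778096
[-0.844 -0.193 -0.5  ]
```

Request:
{"name": "step_arm", "arguments": {
  "increments": [
    {"tx": -0.84,"ty": -0.19,"tz": -0.5,"ax": 0,"ay": 0,"az": 0,"claw": -0.1},
    {"tx": -0.84,"ty": -0.19,"tz": -0.5,"ax": 0,"ay": 0,"az": 0,"claw": -0.1},
    {"tx": -0.84,"ty": -0.19,"tz": -0.5,"ax": 0,"ay": 0,"az": 0,"claw": -0.1},
    {"tx": -0.84,"ty": -0.19,"tz": -0.5,"ax": 0,"ay": 0,"az": 0,"claw": -0.1},
    {"tx": -0.84,"ty": -0.19,"tz": -0.5,"ax": 0,"ay": 0,"az": 0,"claw": -0.1},
    {"tx": -0.84,"ty": -0.19,"tz": -0.5,"ax": 0,"ay": 0,"az": 0,"claw": -0.1},
    {"tx": 0,"ty": 0,"tz": 0,"ax": 0,"ay": 0,"az": 0,"claw": -0.1}
  ]
}}

```text
time_s: 21.2
tcp_pos: [0.564, 0.1267, 0.1928]
eef_rot: [-149.9, -0.1, -77.2]
contact_force: [0.3, 0.4, -0.8]
gripper_width: 0.0396
```

```bash
python3 -c "
from h import *
rel()"
```

```text
t 21.2 rel f [-5.36 74.9  27.87] F [-0.1  0.3 -0.9] z.F [ 0.001 -0.002 -1.   ] w 0.039574397124474026
```

Request:
{"name": "step_arm", "arguments": {
  "increments": [
    {"tx": -0.42,"ty": -0.1,"tz": -0.25,"ax": 0,"ay": 0,"az": 0,"claw": -0.1},
    {"tx": -0.42,"ty": -0.1,"tz": -0.25,"ax": 0,"ay": 0,"az": 0,"claw": -0.1},
    {"tx": -0.42,"ty": -0.1,"tz": -0.25,"ax": 0,"ay": 0,"az": 0,"claw": -0.1},
    {"tx": 0,"ty": 0,"tz": 0,"ax": 0,"ay": 0,"az": 0,"claw": -0.1}
  ]
}}

```text
time_s: 21.6
tcp_pos: [0.5628, 0.1264, 0.192]
eef_rot: [-149.9, -0.1, -77.2]
contact_force: [0.4, -0.3, -0.7]
gripper_width: 0.0392
```

Request:
{"name": "step_arm", "arguments": {
  "increments": [
    {"tx": -0.42,"ty": -0.1,"tz": -0.25,"ax": 0,"ay": 0,"az": 0,"claw": -0.1},
    {"tx": -0.42,"ty": -0.1,"tz": -0.25,"ax": 0,"ay": 0,"az": 0,"claw": -0.1},
    {"tx": -0.42,"ty": -0.1,"tz": -0.25,"ax": 0,"ay": 0,"az": 0,"claw": -0.1},
    {"tx": 0,"ty": 0,"tz": 0,"ax": 0,"ay": 0,"az": 0,"claw": -0.1}
  ]
}}

```text
time_s: 22.0
tcp_pos: [0.5616, 0.1262, 0.1914]
eef_rot: [-149.9, -0.1, -77.2]
contact_force: [0.4, 0.2, 1.1]
gripper_width: 0.0395
```

Request:
{"name": "step_arm", "arguments": {
  "increments": [
    {"tx": -0.42,"ty": -0.1,"tz": -0.25,"ax": 0,"ay": 0,"az": 0,"claw": -0.1},
    {"tx": -0.42,"ty": -0.1,"tz": -0.25,"ax": 0,"ay": 0,"az": 0,"claw": -0.1},
    {"tx": 0,"ty": 0,"tz": 0,"ax": 0,"ay": 0,"az": 0,"claw": -0.1}
  ]
}}

```text
time_s: 22.3
tcp_pos: [0.5609, 0.1261, 0.1912]
eef_rot: [-150.0, -0.1, -77.2]
contact_force: [0.5, 0.8, 0.1]
gripper_width: 0.0393
```

Request:
{"name": "step_arm", "arguments": {
  "increments": [
    {"tx": -0.42,"ty": -0.1,"tz": -0.25,"ax": 0,"ay": 0,"az": 0,"claw": -0.1},
    {"tx": 0,"ty": 0,"tz": 0,"ax": 0,"ay": 0,"az": 0,"claw": -0.1}
  ]
}}

```text
time_s: 22.5
tcp_pos: [0.5605, 0.126, 0.1911]
eef_rot: [-150.0, -0.1, -77.2]
contact_force: [0.8, -0.0, 0.3]
gripper_width: 0.0396
```

Request:
{"name": "step_arm", "arguments": {
  "increments": [
    {"tx": -0.42,"ty": -0.1,"tz": -0.25,"ax": 0,"ay": 0,"az": 0,"claw": -0.1},
    {"tx": 0,"ty": 0,"tz": 0,"ax": 0,"ay": 0,"az": 0,"claw": -0.1}
  ]
}}

```text
time_s: 22.7
tcp_pos: [0.5602, 0.1259, 0.1911]
eef_rot: [-150.0, -0.1, -77.2]
contact_force: [0.1, -0.4, -0.0]
gripper_width: 0.0396
```

Request:
{"name": "step_arm", "arguments": {
  "increments": [
    {"tx": -0.42,"ty": -0.1,"tz": -0.25,"ax": 0,"ay": 0,"az": 0,"claw": -0.1},
    {"tx": 0,"ty": 0,"tz": 0,"ax": 0,"ay": 0,"az": 0,"claw": -0.1}
  ]
}}

```text
time_s: 22.9
tcp_pos: [0.5598, 0.1257, 0.191]
eef_rot: [-150.0, -0.1, -77.2]
contact_force: [0.3, -0.6, -0.5]
gripper_width: 0.0395
```

Request:
{"name": "step_arm", "arguments": {
  "increments": [
    {"tx": -0.42,"ty": -0.1,"tz": -0.25,"ax": 0,"ay": 0,"az": 0,"claw": -0.1},
    {"tx": 0,"ty": 0,"tz": 0,"ax": 0,"ay": 0,"az": 0,"claw": -0.1}
  ]
}}

```text
time_s: 23.1
tcp_pos: [0.5595, 0.1257, 0.191]
eef_rot: [-150.0, -0.1, -77.2]
contact_force: [1.0, 1.3, -0.0]
gripper_width: 0.0397
```

```bash
python3 -c "
from h import *
rel()"
```

```text
t 23.1 rel f [-10.19  74.9   28.58] F [ 1.1  1.  -0.7] z.F [-0.    -0.002 -1.   ] w 0.03967340211878128
```

Request:
{"name": "step_arm", "arguments": {
  "increments": [
    {"tx": -0.42,"ty": -0.1,"tz": -0.35,"ax": 0,"ay": 0,"az": 0,"claw": -0.1},
    {"tx": 0,"ty": 0,"tz": 0,"ax": 0,"ay": 0,"az": 0,"claw": -0.1}
  ]
}}

```text
time_s: 23.3
tcp_pos: [0.5593, 0.1256, 0.1909]
eef_rot: [-150.0, -0.1, -77.2]
contact_force: [2.3, 1.0, 0.2]
gripper_width: 0.0395
```

Request:
{"name": "step_arm", "arguments": {
  "increments": [
    {"tx": -0.42,"ty": -0.1,"tz": -0.35,"ax": 0,"ay": 0,"az": 0,"claw": -0.1},
    {"tx": 0,"ty": 0,"tz": 0,"ax": 0,"ay": 0,"az": 0,"claw": -0.1}
  ]
}}

```text
time_s: 23.5
tcp_pos: [0.5591, 0.1255, 0.1909]
eef_rot: [-150.0, -0.1, -77.2]
contact_force: [3.5, 0.4, -0.6]
gripper_width: 0.0397
```

Request:
{"name": "step_arm", "arguments": {
  "increments": [
    {"tx": -0.42,"ty": -0.1,"tz": -0.35,"ax": 0,"ay": 0,"az": 0,"claw": -0.1},
    {"tx": 0,"ty": 0,"tz": 0,"ax": 0,"ay": 0,"az": 0,"claw": -0.1}
  ]
}}

```text
time_s: 23.7
tcp_pos: [0.5589, 0.1255, 0.191]
eef_rot: [-150.1, -0.1, -77.2]
contact_force: [5.5, 1.2, -0.8]
gripper_width: 0.0392
```

Request:
{"name": "step_arm", "arguments": {
  "increments": [
    {"tx": -0.6,"ty": -0.14,"tz": -0.35,"ax": 0,"ay": 0,"az": 0,"claw": -0.1},
    {"tx": -0.6,"ty": -0.14,"tz": -0.35,"ax": 0,"ay": 0,"az": 0,"claw": -0.1},
    {"tx": 0,"ty": 0,"tz": 0,"ax": 0,"ay": 0,"az": 0,"claw": -0.1}
  ]
}}

```text
time_s: 24.0
tcp_pos: [0.5585, 0.1255, 0.1913]
eef_rot: [-150.0, -0.0, -77.2]
contact_force: [8.2, 0.1, -1.0]
gripper_width: 0.0396
```

```bash
python3 -c "
from h import *
rel()"
```

```text
t 24.0 rel f [-10.92  74.99  29.43] F [ 6.5 -1.7 -4.9] z.F [-0.001 -0.001 -1.   ] w 0.03958747322291396
```

Request:
{"name": "step_arm", "arguments": {
  "increments": [
    {"tx": -0.7,"ty": -0.15,"tz": -0.6,"ax": 0,"ay": 0,"az": 0,"claw": -0.1},
    {"tx": -0.7,"ty": -0.15,"tz": -0.6,"ax": 0,"ay": 0,"az": 0,"claw": -0.1},
    {"tx": 0,"ty": 0,"tz": 0,"ax": 0,"ay": 0,"az": 0,"claw": -0.1}
  ]
}}

```text
time_s: 24.3
tcp_pos: [0.5581, 0.1255, 0.1915]
eef_rot: [-150.1, -0.0, -77.1]
contact_force: [13.0, 1.1, -2.1]
gripper_width: 0.0391
```

```bash
python3 -c "
from h import *
rel()"
```

```text
t 24.3 rel f [-11.17  75.05  29.83] F [10.2 -1.8 -8.2] z.F [-0.001 -0.    -1.   ] w 0.03906709175684182
```

Request:
{"name": "step_arm", "arguments": {
  "increments": [
    {"tx": -0.6,"ty": -0.13,"tz": -0.8,"ax": 0,"ay": 0,"az": 0,"claw": -0.1},
    {"tx": -0.6,"ty": -0.13,"tz": -0.8,"ax": 0,"ay": 0,"az": 0,"claw": -0.1},
    {"tx": 0,"ty": 0,"tz": 0,"ax": 0,"ay": 0,"az": 0,"claw": -0.1},
    {"tx": 0,"ty": 0,"tz": 0,"ax": 0,"ay": 0,"az": 0,"claw": -0.1}
  ]
}}

```text
time_s: 24.7
tcp_pos: [0.5579, 0.1255, 0.1915]
eef_rot: [-150.1, 0.0, -77.1]
contact_force: [16.1, 1.5, -1.4]
gripper_width: 0.0395
```

```bash
python3 -c "
from h import *
rel()"
```

```text
t 24.7 rel f [-11.33  75.08  29.89] F [13.2 -2.2 -9.3] z.F [-0.002  0.    -1.   ] w 0.03954982957355474
```

Request:
{"name": "step_arm", "arguments": {
  "increments": [
    {"tx": -0.4,"ty": -0.1,"tz": -0.4,"ax": 0,"ay": 0,"az": 0,"claw": -0.1},
    {"tx": 0,"ty": 0,"tz": 0,"ax": 0,"ay": 0,"az": 0,"claw": -0.1},
    {"tx": 0,"ty": 0,"tz": 0,"ax": 0,"ay": 0,"az": 0,"claw": -0.1},
    {"tx": 0,"ty": 0,"tz": 0,"ax": 0,"ay": 0,"az": 0,"claw": -0.1},
    {"tx": 0,"ty": 0,"tz": 0,"ax": 0,"ay": 0,"az": 0,"claw": -0.1},
    {"tx": 0,"ty": 0,"tz": 0,"ax": 0,"ay": 0,"az": 0,"claw": -0.1},
    {"tx": 0,"ty": 0,"tz": 0,"ax": 0,"ay": 0,"az": 0,"claw": -0.1}
  ]
}}

```text
time_s: 25.4
tcp_pos: [0.5578, 0.1255, 0.1915]
eef_rot: [-150.1, 0.0, -77.1]
contact_force: [17.9, 1.2, -3.3]
gripper_width: 0.0393
```

Request:
{"name": "step_arm", "arguments": {
  "increments": [
    {"tx": 0,"ty": 0,"tz": 0,"ax": 0,"ay": 0,"az": 0,"claw": -0.1},
    {"tx": 0,"ty": 0,"tz": 0,"ax": 0,"ay": 0,"az": 0,"claw": -0.1},
    {"tx": 0,"ty": 0,"tz": 0,"ax": 0,"ay": 0,"az": 0,"claw": -0.1},
    {"tx": 0,"ty": 0,"tz": 0,"ax": 0,"ay": 0,"az": 0,"claw": -0.1},
    {"tx": 0,"ty": 0,"tz": 0,"ax": 0,"ay": 0,"az": 0,"claw": -0.1},
    {"tx": 0,"ty": 0,"tz": 0,"ax": 0,"ay": 0,"az": 0,"claw": -0.1},
    {"tx": 0,"ty": 0,"tz": 0,"ax": 0,"ay": 0,"az": 0,"claw": -0.1}
  ]
}}

```text
time_s: 26.1
tcp_pos: [0.5578, 0.1255, 0.1915]
eef_rot: [-150.1, 0.0, -77.1]
contact_force: [17.9, 2.1, -2.6]
gripper_width: 0.0392
```

```bash
python3 -c "
from h import *
rel()"
```

```text
t 26.1 rel f [-11.4   75.1   29.91] F [ 14.2  -1.9 -11.2] z.F [-0.002  0.    -1.   ] w 0.0392222044199818
```

Request:
{"name": "step_arm", "arguments": {
  "increments": [
    {"tx": 0.8,"ty": 0.2,"tz": 0.6,"ax": 0,"ay": 0,"az": 0,"claw": -0.1},
    {"tx": 0.8,"ty": 0.2,"tz": 0.6,"ax": 0,"ay": 0,"az": 0,"claw": -0.1},
    {"tx": 0.8,"ty": 0.2,"tz": 0.6,"ax": 0,"ay": 0,"az": 0,"claw": -0.1},
    {"tx": 1,"ty": 0.2,"tz": 0.6,"ax": 0,"ay": 0,"az": 0,"claw": -0.1},
    {"tx": 1,"ty": 0.2,"tz": 0.6,"ax": 0,"ay": 0,"az": 0,"claw": -0.1},
    {"tx": 1,"ty": 0.2,"tz": 0.6,"ax": 0,"ay": 0,"az": 0,"claw": -0.1},
    {"tx": 1,"ty": 0.2,"tz": 0.6,"ax": 0,"ay": 0,"az": 0,"claw": 0.2},
    {"tx": 0,"ty": 0,"tz": 0,"ax": 0,"ay": 0,"az": 0,"claw": 0.2},
    {"tx": 0,"ty": 0,"tz": 0,"ax": 0,"ay": 0,"az": 0,"claw": 0.2}
  ]
}}

```text
time_s: 27.0
tcp_pos: [0.5616, 0.1256, 0.1932]
eef_rot: [-150.3, -0.0, -77.1]
contact_force: [-0.1, 0.4, -0.1]
gripper_width: 0.0518
```

```bash
python3 -c "
from h import *
rel()"
```

```text
t 27.0 rel f [-7.31 74.41 29.53] F [-0.1  0.4 -0.1] z.F [-0.006 -0.001 -1.   ] w 0.05182697346214891
```

Free of contact. Back out along the normal and check.

Request:
{"name": "step_arm", "arguments": {
  "increments": [
    {"tx": -5,"ty": -1,"tz": 9,"ax": 0,"ay": 0,"az": 0,"claw": 0.2},
    {"tx": -10,"ty": -2,"tz": 17,"ax": 0,"ay": 0,"az": 0,"claw": 0.2},
    {"tx": -12,"ty": -3,"tz": 22,"ax": 0,"ay": 0,"az": 0,"claw": 0.2},
    {"tx": -12,"ty": -3,"tz": 25,"ax": 0,"ay": 0,"az": 0,"claw": 0.2},
    {"tx": -4,"ty": 10,"tz": 30,"ax": 0,"ay": 0,"az": 0,"claw": 0.2},
    {"tx": 0,"ty": 10,"tz": 30,"ax": 0,"ay": 0,"az": 0,"claw": 0.2},
    {"tx": 0,"ty": 0,"tz": 0,"ax": 0,"ay": 0,"az": 0,"claw": 0.2},
    {"tx": 0,"ty": 0,"tz": 0,"ax": 0,"ay": 0,"az": 0,"claw": 0.2},
    {"tx": 0,"ty": 0,"tz": 0,"ax": 0,"ay": 0,"az": 0,"claw": 0.2}
  ]
}}

```text
time_s: 27.9
tcp_pos: [0.5183, 0.136, 0.3251]
eef_rot: [-150.4, -0.1, -77.2]
contact_force: [-0.0, 0.1, 0.4]
gripper_width: 0.0524
```

```bash
python3 -c "
from h import *
rel()
a=cap('side','s6');b=cap('wrist','w6')
Q=((cloud(b)-f)@F).reshape(-1,3)
k=(abs(Q[:,0])<.03)&(abs(Q[:,1])<.015)&(abs(Q[:,2])<.005);print('forktop',k.sum(),np.median(Q[k,2]))
k=(abs(Q[:,0])<.025)&(abs(Q[:,1])<.015)&(Q[:,2]>.03)&(Q[:,2]<.045);print('bar',k.sum(),np.median(Q[k],0))
k=np.linalg.norm(Q-[0,.075,.026],axis=1)<.02;print('knob',k.sum(),(Q[k].min(0)+Q[k].max(0))/2)
A=cv2.resize(a['image'][120:330,160:340],None,fx=2,fy=2);o=np.zeros((420,800,3),np.uint8);o[:,:360]=A;B=b['image'][:225,75:512];o[:225,362:362+437]=B;cv2.imwrite('pics/z6.png',o)"
```

```text
t 27.9 rel f [ 24.04  94.24 163.73] F [0.2 0.1 0.3] z.F [-0.007 -0.001 -1.   ] w 0.052384894466506494
forktop 909 0.002636564788580012
bar 778 [-0.00135411 -0.00042678  0.03857505]
knob 689 [-0.00276716  0.07401206  0.03355039]
```

View pics/z6.png

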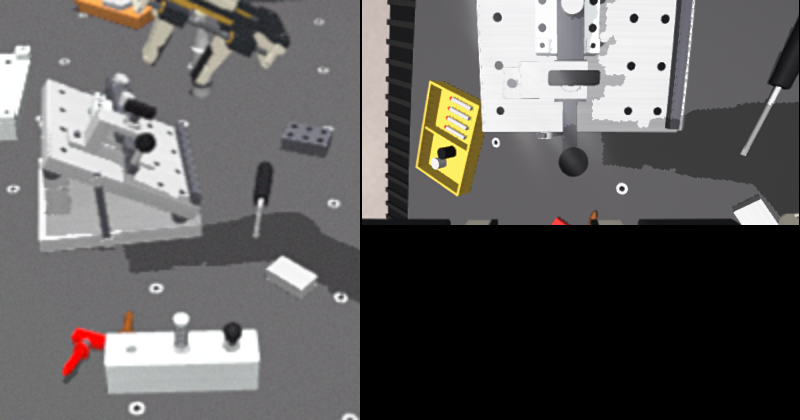

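```bash
python3 -c "
from plant import r
print(r.get_state()['time_s'],r.close_job())"
```

```text
the job is handed in; nothing more can be done
28.0 None
```

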